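Space the slide boxes in the warming bay with a spacer block

TASK

Take the spacer block by its grip fin and use it to set the two slide boxes in the warming bay at equal gaps: push it right down, its foot on the worktop, first between the end stop and the nearer box, then lift it out and do the same between the two boxes, so that each gap becomes as wide as the block. Leave the boxes square and near the back rail, stand the spacer upright where you found it and let go, and do not disturb the other things on the worktop.

Things in the scene. Friction and masses are not known exactly. Their poses are not given: they have to be found in the camera images.
- bay: Fixed slide-warming bay: end stop, back rail, and a hood on two rear posts (18 mm square, at x = +98, y = -160 and +160 mm). Origin on the worktop in the middle of the row; x points to the back of the bay (away from the robot), y along the row towards the end stop, z up.
- stop_face (a point): Upper edge, middle, of the inner face of the aluminium end stop: at x = 0, y = +130, z = 35 mm in the bay's frame. The stop is 150 long (bay x -75 to +75), 20 wide and 35 high.
- rail_face (a point): Upper edge, middle, of the front face of the low back rail: at x = +76, y = 0, z = 14 mm in the bay's frame. The rail runs along y from -150 to +150.
- hood_edge (a point): Lower front edge, middle, of the white hood over the back half of the row: x = 0, y = 0, z = 200 mm in the bay's frame. The hood reaches from here back to x = +115 and over y = -173 to +173; underside at z = 197, top at 226. At bay x = 0 a gripper fits only if it leans back towards the robot, 20 to 50 degrees.
- box_a: Blue closed slide box by the end stop, loose, 0.24 to 0.39 kg, 88 wide along the row, 150 deep, 35 high, upright sides. Origin at the centre of its underside; its y runs along its 150 mm length (parallel to bay x), its x points to the end stop. Starts 1 to 8 mm off the back rail, turned at most 0.03 rad, 31 to 35 mm from the end stop. Slides like plastic on laminate.
- box_b: The second, identical slide box, on the side of box_a away from the end stop; same frame and size. Nothing stands beyond it in the row; a tall tube rack stands behind and to the right. Once box_a is set one spacer width from the end stop, about 31 to 35 mm of gap is left between the boxes.
- spacer: Loose aluminium block (steel foot, black grip fin), 0.3 kg; 110 long (its x), 42 wide (its y), 46 high. Its sides are upright from 46 down to 26 mm, then taper evenly to a nose 20 wide at the flat foot it stands on, so it spreads a narrower gap as it goes down; its sides are slippery. Origin at the centre of the foot, z up. In a gap its x lies along bay x, its centre within 45 mm of bay x = 0.
- spacer_grip (a point): Point to grip on the fin, 78.5 mm straight above the spacer's origin. The fin is 20 thick (along the spacer's y: close on that), 34 wide and leans 40 degrees from vertical towards the spacer's -x (roughly to the robot); top about 112 mm above the foot. A tool along the fin keeps its tips above the boxes.
- tape_roll: Bystander: roll of masking tape lying flat, 104 mm across, 25 high, origin at the centre of its underside.
- marker: Bystander: marker pen with a red cap lying in front of the row, 135 mm long (its y), 16 high, origin at the centre of its underside.
- lab_timer: Bystander: wind-up timer, white with a red dial, 64 x 64 x 43 mm, origin at the centre of its underside.
- syringe: Bystander: capped syringe lying at the front edge, 133 mm long (its y), 22 high, origin at the centre of its underside.

How it is judged:
By the outcome, as a careful person would: the job done as asked, in the order asked, and still so for the second after the job is handed in, with the robot touching nothing.
It also fails if it takes over 69 s, if anything falls off the work surface, if the arm or the gripper's body presses on something with over 40 N, if the wrist force passes 120 N, or if a joint passes its speed limit or range.

ROBOT

A 6-joint arm with a two-finger parallel gripper is mounted at the origin on a cart in front of the work surface, level with it; the furniture and walls round the work are solid. World frame = base frame: x ahead of the robot, y to its left, z up, the work surface at z = 0. Lengths are in m, angles in rad, forces in N, time in s.
With the tool pointing down it reaches from about 0.35 to 0.975 m from the base axis. Payload 7.1 kg.
Tool frame: the origin (TCP) lies at the very end of the fingers, on their centre line; the grasp point (between the pads) lies 19 mm behind it; z points along the fingers, y is the line along which they close (so a half turn about z gives the same grasp; the last joint's range is limited). The gripper opens to 88 mm and grips with 3 to 60 N. Pads are 20 mm wide; open, the fingers measure 115 mm over their backs; the gripper's body (75 mm by 178 mm) begins 61 mm behind the grasp point.
Start: joints at [-1.352, 0.423, 1.63, -0, 1.089, -0.019], TCP at [0.147, -0.607, 0.223] pointing down, gripper open.
Joint ranges: [-3, 3], [-0.9, 2.11], [0.09, 2.58], [-1.31, 4.45], [0.11, 2.69], [-2.54, 2.54]. Speed limits (rad/s): [2.39, 2.39, 3.01, 3.14, 3.14, 3.14].

INTERFACE

Orientations are given as a rotation vector (axis times angle).
In Python, from station import state, grab_frame, hand_in gives the robot as it stands. The module is installed in compiled form; this text tells all that it offers.
- The arm moves only by the tool jog_arm, never from a script. Its argument "increments" is a list of rows, each a list of 7 numbers: the finger opening in cm, from 0 to 8.78, then the shift along the world's x, y, z in cm, then the turn, a rotation vector about the world's x, y, z in rad. A call has 1 to 10 rows; each row is the pose to reach, as a shift and turn from the pose commanded when the call began; what a row does not reach only later rows make up. A row lasts 1/12 s, in which the tool goes at most 41.7 mm and 7.16 degrees, less where a joint would pass 70% of its speed; a pose out of reach is approached as far as the arm can. A call with a gripper value outside its range is refused whole. The fingers move at their own pace and stop on an object; the grip force is fixed at half the most. Time passes only in rows, so rows that repeat a pose let the fingers close. It gives the time, the measured TCP pose, the force, the opening and the grip force at its end, in the units of the state.
- state(): the state, without advancing time (a new reading comes with each control period).
- grab_frame(name): name is "scene" or "side" or "wrist"; returns a dict with "img" (480x640x3 uint8, blue, green, red), "fov_y" (degrees; the focal length in pixels is half the picture's height over the tangent of half this angle, whatever the lens; pixels are square), "cx", "cy" (the principal point, pixels), "R" (3x3) and "t" (3): a world point X has camera coordinates R X + t. Camera axes: x right, y down, z forward; pixel columns grow to the right and rows downward; lengths in m; the calibration is good to about 2 mm. The wrist camera is an equidistant fisheye: a pixel r from the principal point sees the ray r / f radians off the axis. A picture is of the moment at which its call begins. There is no depth.
- hand_in(): hands the job in; it is judged then, once.
The state is a dict: "time_s": time; "joint_positions": joint angles; "joint_vel": joint speeds; "joint_torque": joint torques, N m; "eef_pos": TCP position; "ee_rot": TCP orientation; "contact_force": force on the tool from outside, world axes, zero at the start; "wrist_torque": the same for the moment, N m; "opening": finger opening in m; "finger_force": force on a finger pad.
Only numpy, scipy, OpenCV 4.12 (cv2) and the standard library are available. Lean on these libraries where they do the work, as an engineer would, in place of code of your own. Each camera call takes 0.05 s, during which the arm holds its last target. There are 200 camera calls.

## Working session

There is one attempt and no reset: what is moved stays moved. The work goes in short steps, Python scripts to look and compute and a tool call to move; the robot and the scene stay as the last step left them, time stands still between calls to the robot, and variables do not carry over. Pictures are saved under pics/ and viewed, at most 13 in all, crops included, and the job is handed in when it is done.

Besides the shell and the picture viewer there is one more tool, called after ">>>" as name(argument=value, ...), one argument or row to a line, values as JSON. jog_arm: Moves the arm, as the interface text tells. Its arguments: {"type":"object","properties":{"increments":{"type":"array"}},"required":["increments"]}

```bash
mkdir -p pics; cat > h.py <<'E'
import numpy as np,cv2,pickle
from station import state,grab_frame,hand_in
from scipy.spatial.transform import Rotation as Rn
def snap(n,f):
    d=grab_frame(n); cv2.imwrite(f'pics/{f}.png',d['img']); pickle.dump(d,open(f'pics/{f}.pkl','wb')); return d
def load(f): return pickle.load(open(f'pics/{f}.pkl','rb'))
def foc(d): return 240/np.tan(np.radians(d['fov_y'])/2)
def ray(d,u,v,fish=False):
    f=foc(d); a=np.array([u-d['cx'],v-d['cy']])
    if fish:
        r=np.hypot(*a);th=r/f; c=np.array([*(a/max(r,1e-9)*np.sin(th)),np.cos(th)])
    else: c=np.array([a[0]/f,a[1]/f,1.])
    R=np.array(d['R']);return -R.T@np.array(d['t']), R.T@c
def onz(d,u,v,z,fish=False):
    o,r=ray(d,u,v,fish); return o+r*(z-o[2])/r[2]
def proj(d,X):
    c=np.atleast_2d(X)@np.array(d['R']).T+np.array(d['t']); f=foc(d)
    return np.c_[d['cx']+f*c[:,0]/c[:,2],d['cy']+f*c[:,1]/c[:,2]]
E
python3 - <<'E'
from h import *
for n in('scene','side','wrist'):
    d=snap(n,n+'0');R=np.array(d['R']);print(n,-R.T@np.array(d['t']),R[2],d['fov_y'],d['cx'],d['cy'])
s=state();print({k:np.round(v,3) for k,v in s.items()})
E
```

```text
scene [-0.34066496 -0.61886816  1.28253227] [ 0.5688297   0.37906184 -0.72989376] 48.33703691255374 317.58575000220884 243.72114100244218
side [0.47195395 0.83875542 0.67545591] [ 0.05689713 -0.85811515 -0.51029511] 57.59036032037842 320.766060498543 242.3593313594347
wrist [ 0.22766451 -0.58909671  0.38436158] [-0.29037624 -0.0688923  -0.9544294 ] 65.70646984690485 316.92010696889275 246.6133630897396
{'time_s': np.float64(0.15), 'joint_positions': array([-1.352,  0.424,  1.63 ,  0.   ,  1.089, -0.019]), 'joint_vel': array([ 0.001, -0.   , -0.002, -0.   , -0.   ,  0.001]), 'joint_torque': array([-0.0000e+00, -5.4498e+01, -2.7392e+01,  6.4000e-02,  2.1000e-02,
       -0.0000e+00]), 'eef_pos': array([ 0.147, -0.607,  0.222]), 'ee_rot': array([-3.118, -0.372,  0.   ]), 'contact_force': array([ 0.754,  0.29 , -0.287]), 'wrist_torque': array([-0.01 ,  0.015, -0.007]), 'finger_force': np.float64(0.0), 'opening': np.float64(0.087)}
```

View pics/scene0.png

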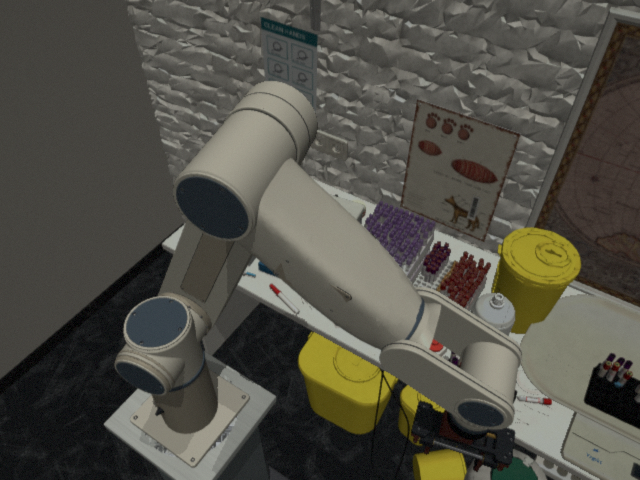

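View pics/side0.png

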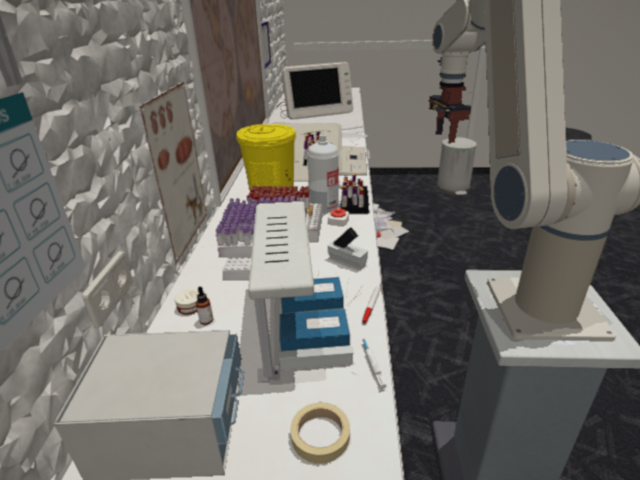

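The side view shows the bay: stop at (315,352), box_a (313,327), box_b (318,293), and the spacer at (347,250), with the timer beyond it at (338,215). The arm hides the bay in the scene view. I'll enlarge the side view.

```bash
python3 - <<'E'
import cv2
i=cv2.imread('pics/side0.png')
cv2.imwrite('pics/c1.png',cv2.resize(i[200:350,240:400],None,fx=5,fy=5,interpolation=cv2.INTER_CUBIC)[:600] if 0 else cv2.resize(i[202:352,245:395],None,fx=4,fy=4,interpolation=cv2.INTER_CUBIC))
cv2.imwrite('pics/c2.png',cv2.resize(i[260:390,250:390],None,fx=4.5,fy=4.5,interpolation=cv2.INTER_CUBIC))
E
```

```text
(no output)
```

View pics/c1.png

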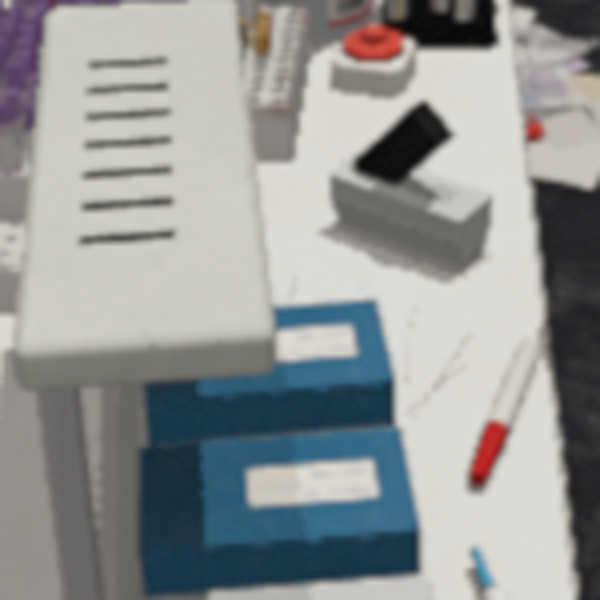

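View pics/c2.png

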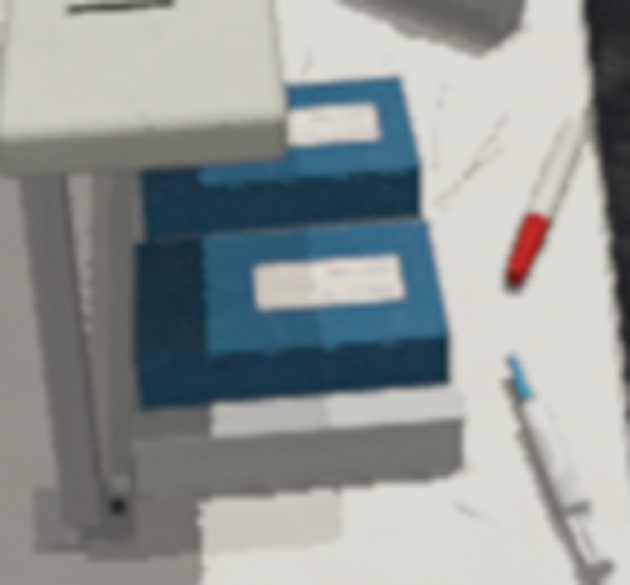

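The crops show these points.
- **Spacer (c1):** top corners at about (332,177), (475,222), (492,195), nose low corner at about (470,278), fin top at about (425,103) to (452,132).
- **Stop (c2):** outer face corners at (460,418), (460,475), (135,495).
- **Hood (c2):** near-front corner at (283,163).

Next I fit the poses.

```bash
cat >> h.py <<'E'
from scipy.optimize import least_squares
def fit(obs,x0,shift=False):
    # obs: list of (d,uv,pts) ; pose x,y,yaw
    def T(p,P): c,s=np.cos(p[2]),np.sin(p[2]); P=np.array(P,float)/1e3; return np.c_[c*P[:,0]-s*P[:,1]+p[0],s*P[:,0]+c*P[:,1]+p[1],P[:,2]]
    f=lambda p:np.concatenate([(proj(d,T(p,P))-uv).ravel() for d,uv,P in obs])
    r=least_squares(f,x0,loss='soft_l1');return r.x,f(r.x).reshape(-1,2)
E
python3 - <<'E'
from h import *
d=load('side0')
c1=lambda L:np.array(L)/4+[245,202]
c2=lambda L:np.array(L)/4.5+[250,260]
np.set_printoptions(precision=4,suppress=True)
uv=np.r_[c2([(460,418),(460,475),(135,495),(283,163),(280,125)]),c1([(272,338),(272,372),(18,352),(20,388),(240,5)])]
P=[(-75,150,35),(-75,150,0),(75,150,0),(0,173,197),(0,173,226),(0,173,226),(0,173,197),(115,173,226),(115,173,197),(0,-173,226)]
print('bay',*fit([(d,uv,P)],[.5,.0,0]))
uv=c1([(332,177),(475,222),(492,195),(470,278)])
P=[(55,21,46),(-55,21,46),(-55,-21,46),(-55,10,0)]
print('sp',*fit([(d,uv,P)],[.5,-.3,0]))
W=[onz(d,*q,.035)[:2] for q in c2([(428,222),(447,350),(402,78),(418,165)])]
print('boxcorners A far,near B far,near',W)
for n,q,z in[('marker tip',(478,485),.008),('marker end',(530,345),.008),('tim',(372,70),.02)]: print(n,onz(d,*c1(q),z))
print('fin top',onz(d,*c1((440,120)),.11))
for n,q,z in[('syr tip',(512,358),.01),('syr end',(600,575),.01)]: print(n,onz(d,*c2(q),z))
E
```

```text
bay [0.5491 0.0553 0.1208] [[ 0.5531 -0.2228]
 [ 0.3411 -0.4266]
 [-0.6583  0.2872]
 [ 0.6002  1.8476]
 [ 0.7071 -2.9904]
 [-0.0706 -1.7127]
 [ 0.4891  3.0698]
 [-3.2142 -1.1142]
 [-1.8645  3.1826]
 [ 0.2056 -3.1553]]
sp [ 0.4649 -0.1868 -0.5613] [[-0.6199  0.0854]
 [-2.1424  0.4674]
 [ 1.4783  0.194 ]
 [ 0.7815 -1.1625]]
boxcorners A far,near B far,near [array([0.4725, 0.0599]), array([0.4633, 0.1525]), array([ 0.4875, -0.0657]), array([0.4779, 0.0133])]
marker tip [0.4283 0.0754 0.008 ]
marker end [ 0.3909 -0.0577  0.008 ]
tim [ 0.4969 -0.408   0.02  ]
fin top [ 0.4475 -0.1663  0.11  ]
syr tip [0.4318 0.1304 0.01  ]
syr end [0.399  0.2605 0.01  ]
```

```bash
cat >> h.py <<'E'
def tool(yaw,tilt=np.radians(40)):
    # tool R for spacer yaw: z down the fin, y = -spacer y
    c,s=np.cos(yaw),np.sin(yaw); xs=np.array([c,s,0]);ys=np.array([-s,c,0])
    z=np.sin(tilt)*xs-np.cos(tilt)*np.array([0,0,1]); y=-ys; return np.c_[np.cross(y,z),y,z]
def tcp(spos,yaw,back=0):
    # TCP for spacer origin spos, backed off along the tool
    R=tool(yaw); return np.array(spos)+[0,0,.0785]+R[:,2]*(.019-back),R
def delta(p,R):
    s=state();R0=Rn.from_rotvec(s['ee_rot']); 
    return np.round((np.array(p)-s['eef_pos'])*100,2),np.round((Rn.from_matrix(R)*R0.inv()).as_rotvec(),4)
E
python3 - <<'E'
from h import *
p,R=tcp([.465,-.187,0],-.5613,.13)
print(p,delta(p,R)); d=load('wrist0');s=state();R0=Rn.from_rotvec(s['ee_rot']).as_matrix()
Rc=np.array(d['R']);print(R0.T@(-Rc.T@d['t']-s['eef_pos']), (Rc@R0))
E
```

```text
[ 0.40459816 -0.14902162  0.16353093] (array([25.74, 45.8 , -5.85]), array([-0.1166, -0.7069, -0.7661]))
[ 0.08246546  0.00137663 -0.16229557] [[ 1.22613079e-04  9.99999935e-01  3.39775480e-04]
 [-9.54423038e-01  2.18433152e-04 -2.98457059e-01]
 [-2.98457114e-01 -2.87694807e-04  9.54423003e-01]]
```

>>> jog_arm(
  increments=[
    [8.7,4,8,4,0,0,0],
    [8.7,8,16,4,-0.02,-0.12,-0.13],
    [8.7,12,22,4,-0.04,-0.24,-0.26],
    [8.7,15,28,4,-0.06,-0.36,-0.4],
    [8.7,18,33,2,-0.08,-0.5,-0.53],
    [8.7,21,38,0,-0.1,-0.6,-0.65],
    [8.7,24,43,-3,-0.117,-0.707,-0.766],
    [8.7,25.7,45.8,-5.8,-0.117,-0.707,-0.766],
    [8.7,25.7,45.8,-5.8,-0.117,-0.707,-0.766],
    [8.7,25.7,45.8,-5.8,-0.117,-0.707,-0.766],
  ],
)

```text
time_s: 0.98
eef_pos: [0.3294, -0.2958, 0.2207]
ee_rot: [2.737, -0.666, 0.944]
contact_force: [1.2, -0.7, 0.6]
opening: 0.0869
finger_force: 0.0
```

>>> jog_arm(
  increments=[
    [8.7,0,0,0,0,0,0],
  ],
)

```text
time_s: 1.07
eef_pos: [0.3306, -0.2959, 0.221]
ee_rot: [2.739, -0.665, 0.946]
contact_force: [0.2, -0.3, -0.4]
opening: 0.0874
finger_force: 0.0
```

```bash
python3 - <<'E'
from h import *
p,R=tcp([.465,-.187,0],-.5613,.13)
print(delta(p,R),state()['joint_positions'].round(2))
w=snap('wrist','w1');s=snap('scene','s1');
cv2.imwrite('pics/m1.png',cv2.resize(np.hstack([w['img'],s['img']]),(800,300)))
E
```

```text
(array([ 7.4 , 14.69, -5.75]), array([-0.0037, -0.0322, -0.0803])) [-0.95 -0.01  2.42  1.17  0.3   0.03]
```

View pics/w1.png

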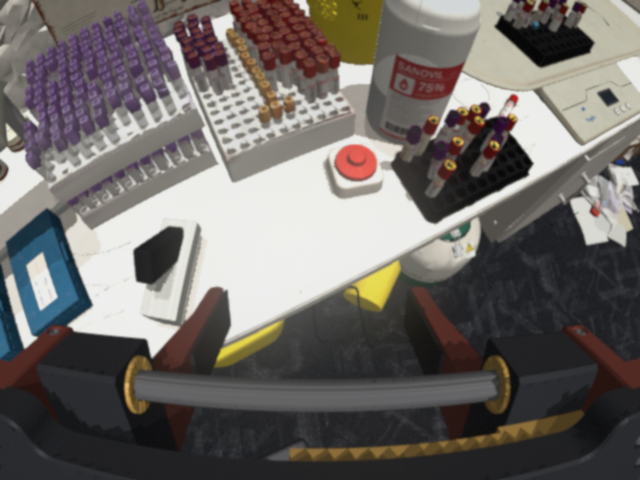

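The wrist view shows the spacer at left: block top roughly (177,220), (200,222), (180,320), (145,315), fin top at about (158,250). Box_b is at (45,270) and the timer at (355,168). I'll continue to the pre-grasp pose.

>>> jog_arm(
  increments=[
    [8.7,2,4,0,0,-0.03,-0.08],
    [8.7,4,8,0,0,-0.03,-0.08],
    [8.7,6,11,-1,0,-0.03,-0.08],
    [8.7,7.4,14.7,-3,0,-0.03,-0.08],
    [8.7,7.4,14.7,-3,0,-0.03,-0.08],
    [8.7,7.4,14.7,-3,0,-0.03,-0.08],
    [8.7,7.4,14.7,-3,0,-0.03,-0.08],
    [8.7,7.4,14.7,-3,0,-0.03,-0.08],
  ],
)

```text
time_s: 1.83
eef_pos: [0.3562, -0.2223, 0.2177]
ee_rot: [2.719, -0.777, 0.884]
contact_force: [-0.4, 0.0, 0.0]
opening: 0.0869
finger_force: 0.0
```

```bash
python3 - <<'E'
from h import *
p,R=tcp([.465,-.187,0],-.5613,.13)
print(delta(p,R),state()['joint_positions'].round(2))
w=snap('wrist','w2');s=snap('scene','s2')
cv2.imwrite('pics/w2.png',cv2.resize(w['img'][0:330,100:540],None,fx=1.8,fy=1.8,interpolation=cv2.INTER_CUBIC))
E
```

```text
(array([ 4.84,  7.32, -5.42]), array([-0.0289, -0.0615, -0.0018])) [-0.6  -0.07  2.46  0.13  0.13  1.4 ]
```

View pics/w2.png

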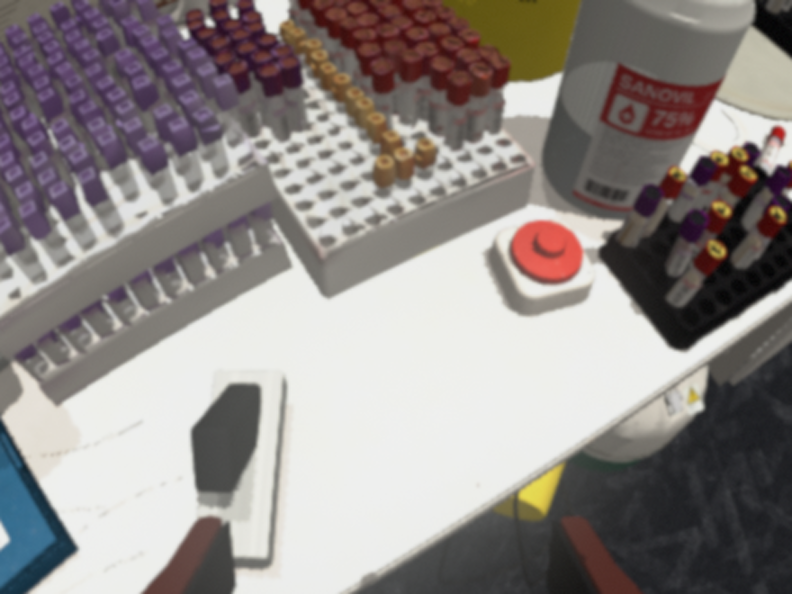

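The wrist crop shows the spacer's block top corners at (215,370), (285,373) and (270,562). Joint 5 is near its lower limit, so I'll fit a quick kinematic model and refine the spacer pose.

```bash
cat >> h.py <<'E'
def proj(d,X):
    c=np.atleast_2d(X)@np.array(d['R']).T+np.array(d['t']); f=foc(d); r=np.hypot(c[:,0],c[:,1])
    k=np.arctan2(r,c[:,2])/r if abs(d['fov_y']-65.706)<.01 else 1/c[:,2]
    return np.c_[d['cx']+f*c[:,0]*k,d['cy']+f*c[:,1]*k]
def fk(q,g):
    y=lambda a:Rn.from_euler('y',a).as_matrix(); z=lambda a:Rn.from_euler('z',a).as_matrix()
    h,a,b,c,ox,oy=g; R=z(q[0]); p=np.array([0,0,h])+R@[ox,oy,0]
    R=R@y(q[1]); p=p+R@[0,0,a]; R=R@y(q[2]); p=p+R@[0,0,b]; R=R@z(q[3])@y(q[4])@z(q[5]); return p+R@[0,0,c],R
E
python3 - <<'E'
from h import *
np.set_printoptions(precision=4,suppress=True)
d=load('w2');e=load('side0')
uv=np.array([(215,370),(285,373),(270,562)])/1.8+[100,0]
P=[(55,21,46),(55,-21,46),(-55,-21,46)]
print('wrist only',*fit([(d,uv,P)],[.465,-.187,-.56]))
c1=lambda L:np.array(L)/4+[245,202]
print('both',*fit([(d,uv,P),(e,c1([(332,177),(475,222),(492,195),(470,278)]),[(55,21,46),(-55,21,46),(-55,-21,46),(-55,10,0)])],[.465,-.187,-.56]))
s=state()
D=[([-1.352,.4235,1.63,0,1.089,-.019],[.147,-.607,.2225],[-3.118,-.372,0]),([-.95,-.01,2.42,1.17,.3,.03],[.3306,-.2959,.221],[2.739,-.665,.946]),(s['joint_positions'],s['eef_pos'],s['ee_rot'])]
r=least_squares(lambda g:np.concatenate([fk(q,g)[0]-p for q,p,_ in D]),[.3,.4,.4,.3,0,0]);print(r.x,r.fun)
for q,p,v in D: print((Rn.from_rotvec(v).inv()*Rn.from_matrix(fk(q,r.x)[1])).as_rotvec())
E
```

```text
wrist only [ 0.4679 -0.1959 -0.5866] [[ 0.2688  0.9158]
 [-0.0297 -0.2096]
 [-0.1885 -0.4026]]
both [ 0.4674 -0.1956 -0.5845] [[ 0.1054  1.3968]
 [-0.1708  0.2022]
 [-0.0962  0.0925]
 [-1.2916 -1.8032]
 [-3.606  -1.1694]
 [ 0.3137 -1.2577]
 [-0.5736 -2.8009]]
[ 0.1693  0.6291  0.4467  0.3129 -0.0297  0.0118] [-0.      0.0002  0.0002  0.0014 -0.0018 -0.0014 -0.0017  0.0011  0.0012]
[-0.0003 -0.0006 -1.5711]
[ 0.0066 -0.0013 -1.571 ]
[-0.     -0.     -1.5708]
```

```bash
cat >> h.py <<'E'
G=[.1693,.6291,.4467,.3129,-.0297,.0118]; LO=np.array([-3,-.9,.09,-1.31,.11,-2.54]);HI=np.array([3,2.11,2.58,4.45,2.69,2.54])
ZR=Rn.from_euler('z',np.pi/2).as_matrix()
def ik(p,R,flip=False,n=30):
    if flip: R=R@np.diag([-1,-1,1])
    rng=np.random.default_rng(0);out=[]
    def f(q):
        a,B=fk(q,G);return np.r_[(a-p)*3,(Rn.from_matrix(R).inv()*Rn.from_matrix(B@ZR)).as_rotvec()]
    for _ in range(n):
        r=least_squares(f,rng.uniform(LO,HI),bounds=(LO,HI))
        if np.abs(r.fun).max()<3e-3 and not any(np.abs(r.x-o).max()<.05 for o in out): out.append(r.x)
    return out
BAY=np.array([.5491,.0553]);BY=.1208
def bayp(x,y,z,b=BAY,yw=BY): c,s=np.cos(yw),np.sin(yw);return np.array([b[0]+c*x-s*y,b[1]+s*x+c*y,z])
E
python3 - <<'E'
from h import *
np.set_printoptions(precision=2,suppress=True)
S=[.468,-.196,0];y=-.586
T={'grip':tcp(S,y),'up60':tcp([.468,-.196,.06],y),'back8':tcp(S,y,.08),
'up60turn':tcp([.468,-.196,.06],BY),'g1up':tcp(bayp(-20,108,.055),BY),'g1':tcp(bayp(-15,108,0),BY),'g2up':tcp(bayp(-20,-21,.055),BY),'g2':tcp(bayp(-15,-21,0),BY)}
for k,(p,R) in T.items():
    for fl in(0,1): print(k,fl,*ik(p,R,fl))
E
```

```text
grip 0 [-0.32  0.43  2.51  3.5   0.5  -1.68]
grip 1 [-0.32  0.43  2.51  3.5   0.5   1.46]
up60 0 [-0.32  0.28  2.45  3.71  0.32 -1.91]
up60 1 [-0.32  0.28  2.45  3.71  0.32  1.23]
back8 0 [-0.27  0.23  2.54  3.73  0.36 -1.89]
back8 1 [-0.27  0.23  2.54  3.73  0.36  1.25]
up60turn 0 [-0.7   0.31  2.39  1.72  0.49 -0.85]
up60turn 1 [-0.7   0.31  2.39  1.72  0.49  2.29]
g1up 0
g1up 1
g1 0
g1 1
g2up 0
g2up 1
g2 0
g2 1
```

```bash
sed -i 's/^def bayp(x,y,z,b=BAY,yw=BY): /def bayp(x,y,z,b=BAY,yw=BY):\n    x,y=x\/1e3,y\/1e3;/' h.py
python3 - <<'E'
from h import *
np.set_printoptions(precision=2,suppress=True)
T={'g1up':tcp(bayp(-20,108,.055),BY),'g1':tcp(bayp(-15,108,0),BY),'g2up':tcp(bayp(-20,-21,.055),BY),'g2':tcp(bayp(-15,-21,0),BY),
'far':tcp([.5,-.1,.12],-.3),'mid':tcp([.47,-.1,.07],-.2),'clear':tcp([.468,-.196,.13],-.586)}
for k,(p,R) in T.items():
    for fl in(0,1): print(k,fl,*ik(p,R,fl))
print(state()['joint_positions'])
E
```

```text
g1up 0 [ 0.36  0.33  2.39  3.69  0.3  -1.91]
g1up 1 [0.36 0.33 2.39 3.69 0.3  1.23]
g1 0 [ 0.36  0.45  2.43  3.5   0.45 -1.71]
g1 1 [0.36 0.45 2.43 3.5  0.45 1.43]
g2up 0 [-0.01  0.31  2.41  2.85  0.29 -1.39]
g2up 1 [-0.01  0.31  2.41  2.85  0.29  1.75]
g2 0 [-0.01  0.45  2.45  2.96  0.46 -1.5 ]
g2 1 [-0.01  0.45  2.45  2.96  0.46  1.64]
far 0 [-0.17  0.16  2.38  3.89  0.12 -2.21]
far 1 [-0.17  0.16  2.38  3.89  0.12  0.93]
mid 0 [-0.26  0.23  2.5   3.01  0.28 -1.49]
mid 1 [-0.26  0.23  2.5   3.01  0.28  1.65]
clear 0
clear 1 [-0.32  0.14  2.37  4.45  0.17  0.47]
[-0.6  -0.07  2.46  0.14  0.12  1.4 ]
```

```bash
cat >> h.py <<'E'
def rows(qs,s=None,o=8.7):
    s=s or state(); R0=Rn.from_rotvec(s['ee_rot']); L=[]
    for q in qs:
        p,R=fk(q,G); L.append([o]+list(np.round((p-s['eef_pos'])*100,1))+list(np.round((Rn.from_matrix(R@ZR)*R0.inv()).as_rotvec(),3)))
    return L
E
python3 - <<'E'
from h import *
q0=state()['joint_positions'];p,R=tcp([.468,-.196,0],-.586,.08)
qe=ik(p,R)[0];print(qe)
W=np.array([q0,[-.62,-.02,2.42,.4,.4,1.1],[-.6,.0,2.4,1.8,.5,-.2],[-.45,.1,2.4,3.2,.4,-1.4],qe])
t=[0,3,12,20,24]
from scipy.interpolate import PchipInterpolator
Q=PchipInterpolator(t,W)(np.arange(1,25))
for i,(q,r) in enumerate(zip(Q,rows(Q))): 
    print(i,[float(x) for x in r],fk(q,G)[0].round(3),q.round(2)[[3,4,5]])
E
```

```text
[-0.27429141  0.23073031  2.54293546  3.73016672  0.36300308 -1.88668065]
0 [8.7, -1.4, 1.7, -1.9, 0.08, 0.086, 0.025] [ 0.342 -0.204  0.198] [0.21 0.24 1.31]
1 [8.7, -2.2, 3.8, -3.3, 0.163, 0.146, 0.059] [ 0.334 -0.184  0.184] [0.3  0.34 1.21]
2 [8.7, -1.9, 5.4, -3.7, 0.218, 0.158, 0.098] [ 0.337 -0.168  0.181] [0.4 0.4 1.1]
3 [8.7, -0.9, 6.6, -3.4, 0.248, 0.133, 0.134] [ 0.347 -0.155  0.183] [0.52 0.42 0.98]
4 [8.7, 0.5, 7.8, -2.9, 0.275, 0.093, 0.17] [ 0.361 -0.144  0.189] [0.65 0.44 0.85]
5 [8.7, 2.1, 8.9, -2.0, 0.297, 0.039, 0.203] [ 0.378 -0.133  0.198] [0.8  0.46 0.71]
6 [8.7, 4.0, 9.7, -0.8, 0.311, -0.027, 0.231] [ 0.397 -0.125  0.209] [0.95 0.47 0.56]
7 [8.7, 6.1, 10.2, 0.6, 0.314, -0.102, 0.253] [ 0.417 -0.12   0.224] [1.12 0.48 0.41]
8 [8.7, 8.1, 10.2, 2.2, 0.307, -0.181, 0.266] [ 0.437 -0.119  0.24 ] [1.29 0.49 0.26]
9 [8.7, 10.0, 9.9, 4.0, 0.287, -0.261, 0.27] [ 0.456 -0.123  0.257] [1.46 0.5  0.1 ]
10 [8.7, 11.7, 9.1, 5.7, 0.258, -0.335, 0.263] [ 0.473 -0.131  0.274] [ 1.63  0.5  -0.05]
11 [8.7, 13.1, 7.9, 7.2, 0.221, -0.4, 0.247] [ 0.487 -0.142  0.29 ] [ 1.8  0.5 -0.2]
[... 397 characters left out ...]
.528, 0.044] [ 0.519 -0.222  0.314] [ 2.7   0.44 -0.97]
17 [8.7, 16.2, -1.1, 8.8, -0.02, -0.507, 0.001] [ 0.519 -0.233  0.305] [ 2.88  0.43 -1.12]
18 [8.7, 16.1, -1.9, 7.6, -0.042, -0.476, -0.035] [ 0.517 -0.24   0.293] [ 3.04  0.41 -1.26]
19 [8.7, 16.0, -2.2, 6.2, -0.059, -0.438, -0.061] [ 0.516 -0.244  0.279] [ 3.2  0.4 -1.4]
20 [8.7, 15.3, -1.7, 3.7, -0.063, -0.378, -0.074] [ 0.509 -0.239  0.254] [ 3.34  0.39 -1.53]
21 [8.7, 13.6, -0.1, -0.3, -0.055, -0.288, -0.071] [ 0.493 -0.222  0.214] [ 3.48  0.38 -1.65]
22 [8.7, 11.1, 2.2, -4.9, -0.042, -0.179, -0.055] [ 0.467 -0.199  0.169] [ 3.61  0.37 -1.77]
23 [8.7, 7.9, 4.7, -9.2, -0.03, -0.061, -0.028] [ 0.435 -0.174  0.125] [ 3.73  0.36 -1.89]
```

>>> jog_arm(
  increments=[
    [8.7,-1.4,1.7,-1.9,0.08,0.086,0.025],
    [8.7,-2.2,3.8,-3.3,0.163,0.146,0.059],
    [8.7,-1.9,5.4,-3.7,0.218,0.158,0.098],
    [8.7,-0.9,6.6,-3.4,0.248,0.133,0.134],
    [8.7,0.5,7.8,-2.9,0.275,0.093,0.17],
    [8.7,2.1,8.9,-2.0,0.297,0.039,0.203],
    [8.7,4.0,9.7,-0.8,0.311,-0.027,0.231],
    [8.7,6.1,10.2,0.6,0.314,-0.102,0.253],
    [8.7,8.1,10.2,2.2,0.307,-0.181,0.266],
    [8.7,10.0,9.9,4.0,0.287,-0.261,0.27],
  ],
)

```text
time_s: 2.77
eef_pos: [0.4574, -0.1236, 0.2587]
ee_rot: [-2.625, 0.54, -1.127]
contact_force: [0.6, 0.3, 0.7]
opening: 0.0871
finger_force: 0.0
```

```bash
python3 - <<'E'
from h import *
q0=state()['joint_positions'];print(q0.round(2),state()['eef_pos']);p,R=tcp([.468,-.196,0],-.586,.08)
qe=ik(p,R)[0]
W=np.array([q0,[-.6,.0,2.4,1.8,.5,-.2],[-.45,.1,2.4,3.2,.4,-1.4],qe])
from scipy.interpolate import PchipInterpolator
n=int(np.ceil((1.8-q0[3])/.17));t=[0,n,n+8,n+13]
Q=PchipInterpolator(t,W)(np.arange(1,t[-1]+1))
for i,r in enumerate(rows(Q)): print([float(x) for x in r],',')
E
```

```text
[-0.6  -0.    2.4   1.47  0.49  0.1 ] [ 0.45740246 -0.12362939  0.25865128]
[8.7, 1.7, -0.7, 1.6, -0.016, -0.07, -0.019] ,
[8.7, 3.0, -1.9, 3.1, -0.04, -0.134, -0.048] ,
[8.7, 4.2, -3.4, 4.5, -0.07, -0.191, -0.089] ,
[8.7, 5.1, -5.1, 5.5, -0.105, -0.234, -0.138] ,
[8.7, 5.7, -6.9, 6.0, -0.141, -0.26, -0.192] ,
[8.7, 6.1, -8.6, 6.0, -0.175, -0.267, -0.247] ,
[8.7, 6.2, -10.0, 5.5, -0.205, -0.257, -0.298] ,
[8.7, 6.1, -11.1, 4.6, -0.231, -0.233, -0.341] ,
[8.7, 5.9, -11.7, 3.4, -0.251, -0.201, -0.373] ,
[8.7, 5.8, -12.0, 2.1, -0.268, -0.165, -0.393] ,
[8.7, 5.4, -11.7, 0.1, -0.28, -0.117, -0.4] ,
[8.7, 4.3, -10.7, -2.8, -0.287, -0.049, -0.395] ,
[8.7, 2.6, -9.1, -6.3, -0.291, 0.031, -0.377] ,
[8.7, 0.3, -7.1, -9.9, -0.296, 0.119, -0.348] ,
[8.7, -2.2, -5.1, -13.3, -0.302, 0.207, -0.31] ,
```

>>> jog_arm(
  increments=[
    [8.7,1.7,-0.7,1.6,-0.016,-0.07,-0.019],
    [8.7,3.0,-1.9,3.1,-0.04,-0.134,-0.048],
    [8.7,4.2,-3.4,4.5,-0.07,-0.191,-0.089],
    [8.7,5.1,-5.1,5.5,-0.105,-0.234,-0.138],
    [8.7,5.7,-6.9,6.0,-0.141,-0.26,-0.192],
    [8.7,6.1,-8.6,6.0,-0.175,-0.267,-0.247],
    [8.7,6.2,-10.0,5.5,-0.205,-0.257,-0.298],
    [8.7,6.1,-11.1,4.6,-0.231,-0.233,-0.341],
    [8.7,5.9,-11.7,3.4,-0.251,-0.201,-0.373],
    [8.7,5.8,-12.0,2.1,-0.268,-0.165,-0.393],
  ],
)

```text
time_s: 3.6
eef_pos: [0.5136, -0.2442, 0.278]
ee_rot: [2.465, -0.888, 1.477]
contact_force: [-1.0, -0.3, 0.1]
opening: 0.0869
finger_force: 0.0
```

```bash
python3 - <<'E'
from h import *
q0=state()['joint_positions'];print(q0.round(2));p,R=tcp([.468,-.196,0],-.586,.08)
qe=ik(p,R)[0]
for r in rows([q0+(qe-q0)*k/6 for k in range(1,7)]): print([float(x) for x in r],',')
print(delta(p,R))
p,R=tcp([.468,-.196,0],-.586,0);print(delta(p,R))
snap('wrist','w3')
snap('scene','s3')
E
```

```text
[-0.45  0.13  2.37  3.21  0.39 -1.41]
[8.7, 0.7, 0.4, -3.0, 0.008, 0.056, 0.002] ,
[8.7, -0.6, 1.7, -5.6, 0.015, 0.115, 0.005] ,
[8.7, -2.1, 3.0, -8.2, 0.021, 0.176, 0.01] ,
[8.7, -3.8, 4.4, -10.7, 0.025, 0.239, 0.016] ,
[8.7, -5.7, 5.7, -13.1, 0.029, 0.304, 0.024] ,
[8.7, -7.8, 7.0, -15.3, 0.032, 0.37, 0.033] ,
(array([ -7.82,   6.99, -15.28]), array([0.0321, 0.3703, 0.0333]))
(array([ -3.54,   4.14, -21.41]), array([0.0321, 0.3703, 0.0333]))
```

>>> jog_arm(
  increments=[
    [8.7,-0.5,0.6,-3.0,0.008,0.056,0.002],
    [8.7,-2.5,2.0,-5.6,0.015,0.115,0.005],
    [8.7,-4.5,3.6,-8.2,0.021,0.176,0.01],
    [8.7,-6.4,5.2,-10.7,0.025,0.239,0.016],
    [8.7,-7.4,6.4,-13.1,0.029,0.304,0.024],
    [8.7,-7.8,7.0,-15.3,0.032,0.37,0.033],
    [8.7,-7.8,7.0,-15.3,0.032,0.37,0.033],
    [8.7,-7.8,7.0,-15.3,0.032,0.37,0.033],
  ],
)

```text
time_s: 4.37
eef_pos: [0.4368, -0.1723, 0.1254]
ee_rot: [2.665, -0.804, 0.975]
contact_force: [0.1, 0.6, -0.6]
opening: 0.0871
finger_force: 0.0
```

```bash
python3 - <<'E'
from h import *
p,R=tcp([.468,-.196,0],-.586,0);print(delta(p,R),state()['joint_positions'].round(2))
d=snap('wrist','w4')
cv2.imwrite('pics/w4c.png',d['img'])
E
```

```text
(array([ 4.14, -3.05, -6.15]), array([-0.0044,  0.0048, -0.0025])) [-0.27  0.33  2.46  3.68  0.38 -1.84]
```

View pics/w4c.png

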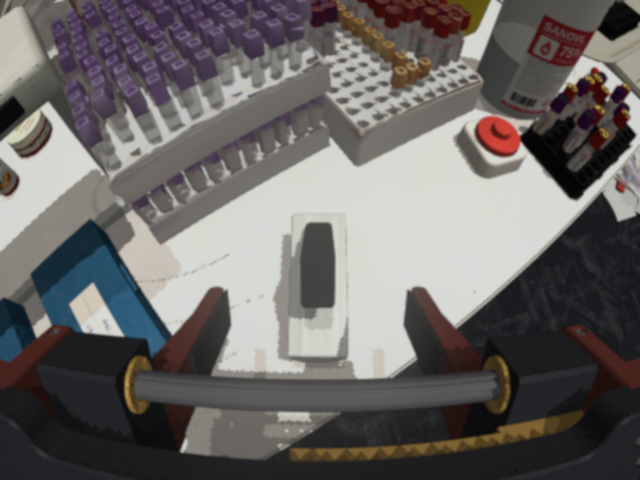

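The spacer is centred between the fingers, with top corners at (293,213), (346,213), (347,358) and (291,357). I'll refine the pose from these.

```bash
python3 - <<'E'
from h import *
d=load('w4')
x,r=fit([(d,np.array([(293,213),(346,213),(347,358),(291,357)]),[(55,21,46),(55,-21,46),(-55,-21,46),(-55,21,46)])],[.468,-.196,-.586]);print(x,r)
p,R=tcp([x[0],x[1],0],x[2]);print(delta(p,R))
# bay objects in this view too
E
```

```text
[ 0.46933567 -0.19599262 -0.59232187] [[-0.35235229  0.42346763]
 [ 0.41269585  0.72138562]
 [ 2.11113534 -0.76677174]
 [-3.18034227 -0.21795044]]
(array([ 4.28, -3.04, -6.19]), array([-0.0042,  0.0056, -0.0083]))
```

>>> jog_arm(
  increments=[
    [8.7,1.4,-1.0,-2.0,0,0.005,-0.005],
    [8.7,2.8,-2.0,-4.1,-0.004,0.005,-0.006],
    [8.7,4.25,-3.05,-6.15,-0.004,0.005,-0.006],
    [8.7,4.25,-3.05,-6.15,-0.004,0.005,-0.006],
    [8.7,4.25,-3.05,-6.15,-0.004,0.005,-0.006],
  ],
)

```text
time_s: 4.83
eef_pos: [0.4782, -0.203, 0.0634]
ee_rot: [2.66, -0.81, 0.964]
contact_force: [-0.9, 0.1, 0.5]
opening: 0.0871
finger_force: 0.0
```

```bash
python3 - <<'E'
from h import *
p,R=tcp([.4693,-.196,0],-.590);print(delta(p,R),state())
E
```

```text
(array([0.13, 0.02, 0.05]), array([-0.0016, -0.0022,  0.0013])) {'time_s': 4.8333, 'joint_positions': array([-0.32312864,  0.55407467,  2.36730182,  3.51345049,  0.48604319,
       -1.69487379]), 'joint_vel': array([ 0.01569918, -0.04676286,  0.04158284,  0.02531649, -0.01238307,
       -0.01584244]), 'joint_torque': array([ -0.25851748, -37.33843088,  -6.06599495,  -0.3623806 ,
         2.72309728,   0.15821038]), 'eef_pos': array([ 0.47816988, -0.20299746,  0.06339933]), 'ee_rot': array([ 2.65971526, -0.8101565 ,  0.96404639]), 'contact_force': array([-0.93064701,  0.06448965,  0.51496633]), 'wrist_torque': array([0.22899942, 0.19730553, 0.00920474]), 'finger_force': 0.0, 'opening': 0.087075523812837}
```

>>> jog_arm(
  increments=[
    [0,0,0,0,0,0,0],
    [0,0,0,0,0,0,0],
    [0,0,0,0,0,0,0],
    [0,0,0,0,0,0,0],
    [0,0,0,0,0,0,0],
    [0,0,0,0,0,0,0],
    [0,0,0,0,0,0,0],
    [0,0,0,0,0,0,0],
    [0,0,0,0,0,0,0],
    [0,0,0,0,0,0,0],
  ],
)

```text
time_s: 5.67
eef_pos: [0.478, -0.202, 0.0632]
ee_rot: [2.661, -0.808, 0.963]
contact_force: [0.9, 0.9, 0.1]
opening: 0.0236
finger_force: 0.0
```

```bash
python3 - <<'E'
from h import *
s=state();pickle.dump(s,open('grip.pkl','wb'));print(s['eef_pos'],s['ee_rot'],s['opening'],s['finger_force'],s['contact_force'],s['joint_positions'].round(3))
R=Rn.from_rotvec(s['ee_rot']).as_matrix();print('z,y',R[:,2],R[:,1],'yaw',np.arctan2(R[0,1],-R[1,1]),np.degrees(np.arccos(-R[2,2])))
E
```

```text
[ 0.47802341 -0.20195282  0.06321773] [ 2.66095439 -0.80821593  0.9631308 ] 0.023621362513760076 0.0 [0.87413238 0.88319942 0.12596294] [-0.321  0.554  2.368  3.515  0.486 -1.696]
z,y [ 0.53179769 -0.35631616 -0.76826429] [-5.56265616e-01 -8.31004471e-01  3.63872643e-04] yaw -0.5898852312107512 39.80172198872325
```

Close to contact. I'll let it finish closing, then save the pose.

>>> jog_arm(
  increments=[
    [0,0,0,0,0,0,0],
    [0,0,0,0,0,0,0],
    [0,0,0,0,0,0,0],
  ],
)

```text
time_s: 5.92
eef_pos: [0.4779, -0.2019, 0.0631]
ee_rot: [2.661, -0.808, 0.963]
contact_force: [1.6, 0.1, -1.4]
opening: 0.0198
finger_force: 30.0
```

```bash
python3 - <<'E'
from h import *
s=state();pickle.dump(s,open('grip.pkl','wb'));print(s['eef_pos'],s['ee_rot'],s['opening'],s['finger_force'],s['contact_force'])
# rows: lift 60mm, then move to over front of gap 1
R=tool(BY)
for n,S in [('lift',[.4693,-.196,.06]),]:
    p=s['eef_pos']+[0,0,.06]
R0=Rn.from_rotvec(s['ee_rot']).as_matrix();yaw0=np.arctan2(R0[0,1],-R0[1,1])
np.set_printoptions(precision=3,suppress=True)
d=load('side0')
# joint feasibility over the transport
S0=np.array([.4693,-.196,.06])
for k in np.linspace(0,1,6):
    S=S0+(bayp(-40,108,.06)-S0)*k; y=yaw0+(BY-yaw0)*k
    print(S,*ik(*tcp(S,y),n=15))
E
```

```text
[ 0.47793533 -0.20189151  0.06312192] [ 2.66120333 -0.80820174  0.96272845] 0.019759836366315234 29.993005692958832 [ 1.62585914  0.1354093  -1.43074458]
[ 0.469 -0.196  0.06 ] [-0.32   0.284  2.447  3.721  0.319 -1.918]
[ 0.475 -0.125  0.06 ] [-0.18   0.267  2.482  3.689  0.333 -1.886]
[ 0.48  -0.055  0.06 ] [-0.032  0.259  2.496  3.69   0.34  -1.881]
[0.486 0.016 0.06 ] [ 0.117  0.262  2.491  3.706  0.339 -1.892]
[0.491 0.087 0.06 ] [ 0.255  0.274  2.466  3.718  0.328 -1.908]
[0.496 0.158 0.06 ] [ 0.377  0.296  2.423  3.713  0.306 -1.923]
```

```bash
python3 - <<'E'
from h import *
s=pickle.load(open('grip.pkl','rb'));R0=Rn.from_rotvec(s['ee_rot'])
S0=np.array([.4693,-.196,.0]);p0=s['eef_pos'];
pe,R=tcp(bayp(-40,108,.06),BY);
off=R0.as_matrix().T@(S0-p0)  # spacer origin in the tool frame
pickle.dump(off,open('off.pkl','wb'));print(off)
T=bayp(-40,108,.06)-R@off
print((T-p0)*100,(Rn.from_matrix(R)*R0.inv()).as_rotvec())
E
```

```text
[-0.04842378 -0.00011706  0.04181841]
[ 2.85955647 36.06989106  6.00390455] [-5.17737817e-04 -3.84809917e-03  7.10629953e-01]
```

>>> jog_arm(
  increments=[
    [0,0,0,0.5,0,0,0],
    [0,0,0,1.5,0,0,0],
    [0,0,0,3,0,0,0],
    [0,0,0,4.5,0,0,0],
    [0,0,0,6,0,0,0],
    [0,0,0,6,0,0,0],
  ],
)

```text
time_s: 6.42
eef_pos: [0.4788, -0.2022, 0.1258]
ee_rot: [2.659, -0.809, 0.968]
contact_force: [0.4, -0.6, -2.6]
opening: 0.02
finger_force: 30.0
```

>>> jog_arm(
  increments=[
    [0,0.2,2,0,0,0,0.05],
    [0,0.4,5,0,0,0,0.12],
    [0,0.7,8.5,0,0,0,0.19],
    [0,1,12,0,0,0,0.26],
    [0,1.3,16,0,0,0,0.34],
    [0,1.6,20,0,0,0,0.42],
    [0,1.9,24,0,0,0,0.5],
    [0,2.2,28,0,0,0,0.58],
    [0,2.5,32,0,0,0,0.66],
    [0,2.8,34.5,0,0,0,0.708],
  ],
)

```text
time_s: 7.25
eef_pos: [0.5053, 0.1459, 0.1225]
ee_rot: [-2.91, -0.181, -1.052]
contact_force: [0.1, -0.4, -3.1]
opening: 0.0201
finger_force: 30.0
```

>>> jog_arm(
  increments=[
    [0,0,1.5,0,0,0,0],
    [0,0,1.5,0,0,0,0],
    [0,0,1.5,0,0,0,0],
  ],
)

```text
time_s: 7.5
eef_pos: [0.5054, 0.1586, 0.1225]
ee_rot: [-2.912, -0.174, -1.052]
contact_force: [-1.2, -0.2, -2.8]
opening: 0.02
finger_force: 30.0
```

```bash
cat >> h.py <<'E'
def spose(s=None):
    s=s or state();off=pickle.load(open('off.pkl','rb'));R=Rn.from_rotvec(s['ee_rot']).as_matrix()
    return s['eef_pos']+R@off,np.arctan2(R[0,1],-R[1,1]),np.degrees(np.arccos(-R[2,2]))
E
python3 - <<'E'
from h import *
print(spose(),bayp(-40,108,.06),state()['contact_force'],state()['joint_positions'].round(2))
d=snap('wrist','w5');e=snap('side','d5');s=snap('scene','s5')
cv2.imwrite('pics/w5c.png',cv2.resize(d['img'][0:400,120:540],None,fx=1.5,fy=1.5,interpolation=cv2.INTER_CUBIC))
E
```

```text
(array([0.494913  , 0.15742684, 0.05939411]), np.float64(0.11956094787180223), np.float64(39.73431878639206)) [0.49637681 0.1576927  0.06      ] [-1.21205516 -0.1964523  -2.75392451] [ 0.38  0.38  2.34  3.72  0.3  -1.93]
```

View pics/w5c.png

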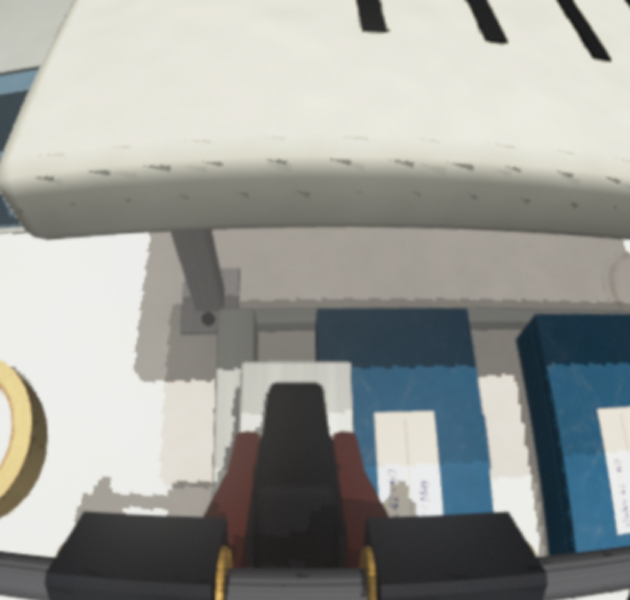

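The wrist view (1.5x crop) shows these points.
- **Stop:** top back corners at (218,311) and (256,311).
- **Box_a:** back corners at (317,310) and (468,310), right edge running to (492,515).
- **Box_b:** back-left top at (535,316).
- **Spacer:** back top corners at (243,363) and (351,363).

```bash
python3 - <<'E'
from h import *
np.set_printoptions(precision=4,suppress=True)
d=load('w5')
g=lambda u,v,z:onz(d,u/1.5+120,v/1.5,z,True)
def tob(P):
    v=P[:2]-BAY;c,s=np.cos(BY),np.sin(BY);return np.array([c*v[0]+s*v[1],-s*v[0]+c*v[1]])*1e3
for n,u,v,z in [('stop outer back',218,311,.035),('stop inner back',256,311,.035),('stop outer front',214,490,.035),('A back L',317,310,.035),('A back R',468,310,.035),('A R front',491,515,.035),('B back L',535,316,.035),('B L front',577,550,.035),('hood nearleft low',40,237,.197),('post foot',208,320,.0),('sp back L',243,363,.1054),('sp back R',351,363,.1054)]:
    P=g(u,v,z);print(n,P,tob(P))
sp,y,t=spose();c,s=np.cos(y),np.sin(y)
for a,b in((55,21),(55,-21)): X=sp+[(c*a-s*b)/1e3,(s*a+c*b)/1e3,.046];print('expected',X,proj(d,X)-[120,0],tob(X))
# edge profile across the row at several rows
h=cv2.cvtColor(d['img'],cv2.COLOR_BGR2GRAY)
for v in(212,222,232): print(v,h[v,255:345:1].tolist())
E
```

```text
stop outer back [0.6035 0.2113 0.035 ] [ 72.7839 148.3309]
stop inner back [0.6058 0.1907 0.035 ] [ 72.589  127.5864]
stop outer front [0.5073 0.1969 0.035 ] [-24.4294 145.653 ]
A back L [0.6103 0.158  0.035 ] [73.1287 94.6259]
A back R [0.6216 0.074  0.035 ] [74.2492  9.8287]
A R front [0.5089 0.0605 0.035 ] [-39.3058   9.9965]
B back L [0.6239 0.0328 0.035 ] [ 71.4935 -31.369 ]
B L front [0.4929 0.0114 0.035 ] [-61.1094 -36.8525]
hood nearleft low [0.5356 0.2242 0.197 ] [  6.9102 169.2712]
post foot [0.6148 0.2241 0.    ] [ 85.5804 159.6745]
sp back L [0.5458 0.1821 0.1054] [ 12.0318 126.3189]
sp back R [0.5507 0.1413 0.1054] [11.9899 85.2176]
expected [0.5472 0.1832 0.1056] [[160.5583 239.4449]] [ 13.5236 127.1815]
expected [0.5521 0.1415 0.1056] [[234.0032 239.6276]] [13.3663 85.1818]
212 [73, 68, 67, 67, 67, 66, 67, 75, 90, 100, 107, 110, 114, 116, 116, 116, 116, 116, 115, 116, 116, 116, 116, 115, 115, 115, 115, 114, 114, 113, 113, 112, 110, 105, 99, 101, 108, 112, 114, 113, 114, 114, 113, 114, 114, 113, 113, 114, 114, 114, 113, 113, 113, 113, 113, 113, 114, 114, 114, 113, 114, 
[... 303 characters left out ...]
, 94, 90, 97, 110, 120, 123, 123, 123, 122, 120, 119, 119, 119, 120, 121, 124, 124, 125, 125, 125, 125, 124, 125, 125, 125, 125, 126, 126, 125, 126, 125, 126, 125, 125, 124, 124, 124, 125, 124, 122, 109, 81, 61, 60, 61, 63, 63, 63, 63, 63, 63, 62, 62, 62, 61, 60]
232 [129, 129, 129, 129, 128, 128, 128, 128, 124, 118, 114, 115, 117, 118, 117, 117, 116, 117, 118, 117, 118, 116, 116, 115, 114, 115, 115, 115, 114, 114, 114, 114, 111, 104, 95, 90, 98, 112, 122, 125, 125, 125, 126, 125, 126, 125, 126, 125, 124, 125, 125, 125, 125, 125, 125, 126, 124, 124, 125, 125, 124, 124, 124, 125, 125, 124, 124, 124, 125, 125, 125, 125, 125, 123, 109, 84, 62, 60, 62, 63, 63, 62, 62, 62, 63, 63, 62, 63, 63, 64]
```

```bash
python3 - <<'E'
from h import *
np.set_printoptions(precision=1,suppress=True,linewidth=200)
d=load('w5');h=cv2.GaussianBlur(cv2.cvtColor(d['img'],cv2.COLOR_BGR2GRAY),(3,3),0).astype(float)
def tob(P):
    v=P[:2]-BAY;c,s=np.cos(BY),np.sin(BY);return np.array([c*v[0]+s*v[1],-s*v[0]+c*v[1]])*1e3
def sub(a,i): 
    y0,y1,y2=np.abs(a[i-1:i+2]);return i+.5*(y0-y2)/(y0-2*y1+y2+1e-9)
def ex(v,lo,hi,sg):
    g=np.diff(h[v])[lo:hi]*sg;i=max(1,min(len(g)-2,int(np.argmax(g))));return lo+sub(g,i)+.5
def ey(u,lo,hi,sg):
    g=np.diff(h[:,u])[lo:hi]*sg;i=max(1,min(len(g)-2,int(np.argmax(g))));return lo+sub(g,i)+.5
for n,vs,lo,hi,sg,z in[('stop in top',range(212,242,5),283,291,-1,.035),('stop in foot',range(212,242,5),289,297,1,.0),('A left',range(212,238,5),325,336,-1,.035),('A right',range(215,335,15),430,450,1,.035),('B left top',range(215,335,15),474,505,1,.035)]:
    print(n);print(np.array([[v,e,*tob(onz(d,e,v,z,True))] for v in vs for e in[ex(v,lo,hi,sg)]]))
print('hood');print(np.array([[u,e,*tob(onz(d,u,e,.197,True))] for u in range(160,540,40) for e in[ey(u,148,170,1)]]))
for u in(300,310,320,445,455): print(u,h[200:225,u])
for v in(225,240,255,270,290,310): print(v,h[v,255:275])
E
```

```text
stop in top
[[212.  287.8  68.3 129.8]
 [217.  288.4  63.8 129.2]
 [222.  288.   59.3 129.3]
 [227.  288.3  54.9 128.9]
 [232.  288.   50.6 129.1]
 [237.  288.2  46.3 128.7]]
stop in foot
[[212.  290.8  86.7 130.1]
 [217.  291.6  81.6 129.2]
 [222.  291.8  76.5 128.9]
 [227.  291.9  71.5 128.7]
 [232.  291.7  66.6 128.8]
 [237.  291.6  61.8 128.7]]
A left
[[212.  330.   68.2  95.8]
 [217.  329.8  63.7  96.1]
 [222.  329.6  59.3  96.2]
 [227.  329.6  54.9  96.3]
 [232.  329.7  50.5  96.3]
 [237.  329.8  46.2  96.3]]
A right
[[215.  432.4  66.4  10.6]
 [230.  434.8  52.7  10.4]
 [245.  437.2  39.4  10. ]
 [260.  439.2  26.6  10. ]
 [275.  441.4  14.2   9.6]
 [290.  444.4   2.    8.5]
 [305.  446.1  -9.9   8.4]
 [320.  446.5 -21.5   9.2]]
B left top
[[215.  477.   67.3 -30.8]
 [230.  481.3  53.1 -32.2]
 [245.  484.1  39.4 -32.3]
 [260.  487.2  26.2 -32.8]
 [275.  489.8  13.2 -33.1]
 [290.  492.6   0.6 -33.6]
 [305.  495.2 -11.8 -34.1]
 [320.  497.4 -23.9 -34.4]]
hood
[[160.  158.8   6.1 163.5]
 [200.  155.5   6.4 147.8]
 [240.  168.    0.3 132.5]
 [280.  152.    6.7 119.1]
 [320.  151.3
[... 740 characters left out ...]
10. 107. 101.  96.  93.  93.  96. 104. 114. 120. 122. 122. 122.]
225 [129. 129. 128. 128. 127. 127. 127. 126. 123. 118. 115. 115. 116. 116. 116. 116. 117. 117. 117. 117.]
240 [130. 129. 130. 130. 130. 130. 129. 128. 124. 119. 117. 117. 117. 118. 118. 118. 118. 118. 118. 118.]
255 [215. 212. 206. 200. 198. 203. 205. 195. 178. 175. 187. 198. 202. 204. 204. 204. 205. 206. 206. 206.]
270 [222. 222. 222. 222. 222. 221. 218. 208. 195. 190. 195. 200. 203. 203. 204. 205. 206. 206. 202. 189.]
290 [222. 222. 222. 222. 222. 219. 207. 190. 184. 191. 199. 203. 203. 203. 204. 205. 206. 203. 192. 167.]
310 [221. 221. 221. 221. 218. 208. 191. 182. 187. 197. 202. 201. 192. 173. 148. 125. 110.  97.  85.  79.]
```

```bash
python3 - <<'E'
from h import *
np.set_printoptions(precision=1,suppress=True,linewidth=200)
d=load('w5')
def tob(P):
    v=P[:2]-BAY;c,s=np.cos(BY),np.sin(BY);return np.array([c*v[0]+s*v[1],-s*v[0]+c*v[1]])*1e3
def edge(im,fixed,lo,hi,sg,vert):
    l=(im[fixed,lo:hi] if not vert else im[lo:hi,fixed]);g=np.diff(l)*sg;g=np.clip(g,0,None);i=int(np.argmax(g));a,b=max(0,i-2),i+3;w=g[a:b];return lo+.5+(w*np.arange(a,a+len(w))).sum()/w.sum()
h=cv2.cvtColor(d['img'],cv2.COLOR_BGR2GRAY).astype(float)
def line(name,pts):
    pts=np.array(pts);print(name);print(pts)
for z,lo,hi,sg,n in((0,217,225,1,'rail foot'),(.014,210,218,-1,'rail top')):
    line(n,[tob(onz(d,u,edge(h,u,lo,hi,sg,1),z,True)) for u in(296,302,308,314,320,440,446,452,458,464)])
line('stop outer',[tob(onz(d,edge(h,v,256,266,-1,0),v,.035,True)) for v in(220,225,230,235,240,265,270,275,280,290,300,310)])
e=load('side0');k=cv2.cvtColor(e['img'],cv2.COLOR_BGR2GRAY).astype(float)
line('side stop foot',[tob(onz(e,u,edge(k,u,358,374,1,1),0)) for u in range(296,352,5)])
line('side stop outer top',[tob(onz(e,u,edge(k,u,346,362,-1,1),.035)) for u in range(300,352,5)])
e=load('d5');k=cv2.cvtColor(e['img'],cv2.COLOR_BGR2GRAY).astype(float)
line('side hood low near',[edge(k,u,280,305,-1,1) for u in range(255,310,10)])
E
```

```text
rail foot
[[ 77.8 125.1]
 [ 77.3 119.7]
 [ 78.  114.3]
 [ 78.1 108.9]
 [ 78.4 103.5]
 [ 79.4  -9. ]
 [ 80.2 -15.2]
 [ 80.1 -21.4]
 [ 80.4 -27.6]
 [ 80.7 -34. ]]
rail top
[[ 76.4 124.4]
 [ 76.6 119.2]
 [ 76.6 114. ]
 [ 76.6 108.8]
 [ 76.9 103.6]
 [ 78.5  -4.5]
 [ 78.7 -10.4]
 [ 79.  -16.4]
 [ 78.8 -22.3]
 [ 79.1 -28.4]]
stop outer
[[ 61.3 149.7]
 [ 56.8 148.9]
 [ 52.4 148.7]
 [ 48.1 148.4]
 [ 43.8 148.2]
 [ 23.  147.9]
 [ 19.  147.7]
 [ 15.  148.3]
 [ 11.1 148. ]
 [  3.3 147.7]
 [ -4.4 147.4]
 [-12.  147.7]]
side stop foot
[[ 41.2 154.7]
 [ 31.  153.6]
 [ 20.9 154.3]
 [ 10.6 153.7]
 [  0.4 153.6]
 [ -9.9 152.1]
 [-20.1 152.6]
 [-30.3 153.1]
 [-40.7 151.4]
 [-50.9 152.3]
 [-61.2 151.7]
 [-72.  148. ]]
side stop outer top
[[ 31.2 150.5]
 [ 21.2 150.8]
 [ 11.2 150.2]
 [  1.2 150.4]
 [ -8.9 150. ]
 [-18.9 149.9]
 [-29.  150.2]
 [-39.1 149.4]
 [-49.2 149.7]
 [-59.3 149.4]
 [-69.5 149.2]]
side hood low near
[290.1 288.8 288.5 296.8 287.2 286.4]
```

```bash
cat >> h.py <<'E'
BAY=np.array([.5528,.0541]);BY=.138
def bayp(x,y,z):
    x,y=x/1e3,y/1e3;c,s=np.cos(BY),np.sin(BY);return np.array([BAY[0]+c*x-s*y,BAY[1]+s*x+c*y,z])
def tgt(x,y,z):
    "shift/turn (cm, rad) bringing the held spacer to bay x,y (mm), foot z (mm)"
    s=state();off=pickle.load(open('off.pkl','rb'));R=tool(BY)
    d,r=delta(bayp(x,y,z/1e3)-R@off,R);return d.tolist(),r.tolist()
def inbay(s=None):
    S,y,t=spose(s);v=S[:2]-BAY;c,q=np.cos(BY),np.sin(BY);return np.round([(c*v[0]+q*v[1])*1e3,(-q*v[0]+c*v[1])*1e3,S[2]*1e3,(y-BY)*1e3],2),t
E
python3 - <<'E'
from h import *
print(inbay());
for a in((-15,113.8,42),(-15,113.8,24)):print(tgt(*a))
c,s=np.cos(BY),np.sin(BY);print('bay x',c,s,'bay y',-s,c)
E
```

```text
(array([-43.22, 108.78,  59.63, -20.94]), np.float64(39.7379555787472))
([2.7, 0.9, -1.76], [0.0011, -0.0045, 0.0209])
([2.7, 0.9, -3.56], [0.0011, -0.0045, 0.0209])
bay x 0.9904931018245359 0.1375624048859627 bay y -0.1375624048859627 0.9904931018245359
```

```bash
cat >> h.py <<'E'
R0g=Rn.from_rotvec(pickle.load(open('grip.pkl','rb'))['ee_rot']);_R=R0g.as_matrix();YG=np.arctan2(_R[0,1],-_R[1,1])
def tgt(x,y,z,yaw=None):
    off=pickle.load(open('off.pkl','rb'));R=(Rn.from_euler('z',(BY if yaw is None else yaw)-YG)*R0g).as_matrix()
    d,r=delta(bayp(x,y,z/1e3)-R@off,R);return d.tolist(),r.tolist()
E
python3 -c "
from h import *
print(tgt(-15,113.8,42))"
```

```text
([2.72, 0.91, -1.76], [0.0003, -0.0008, 0.0209])
```

>>> jog_arm(
  increments=[
    [0,0.9,0.3,-0.5,0,0,0.01],
    [0,1.8,0.6,-1.1,0,0,0.021],
    [0,2.7,0.9,-1.75,0,0,0.021],
    [0,2.7,0.9,-1.75,0,0,0.021],
    [0,2.7,0.9,-1.75,0,0,0.021],
    [0,2.7,0.9,-1.75,0,0,0.021],
  ],
)

```text
time_s: 8.15
eef_pos: [0.5324, 0.1664, 0.1055]
ee_rot: [-2.905, -0.201, -1.05]
contact_force: [-0.1, -0.4, -3.4]
opening: 0.0199
finger_force: 30.0
```

```bash
python3 - <<'E'
from h import *
print(inbay(),tgt(-15,113.8,42),tgt(-15,113.8,24))
d=snap('wrist','w6')
cv2.imwrite('pics/w6c.png',cv2.resize(d['img'][190:350,180:480],None,fx=2.6,fy=2.6,interpolation=cv2.INTER_CUBIC))
E
```

```text
(array([-15.21, 114.13,  42.34,   0.16]), np.float64(39.74232911340899)) ([0.02, -0.03, -0.03], [0.0002, -0.0007, -0.0002]) ([0.02, -0.03, -1.83], [0.0002, -0.0007, -0.0002])
```

View pics/w6c.png

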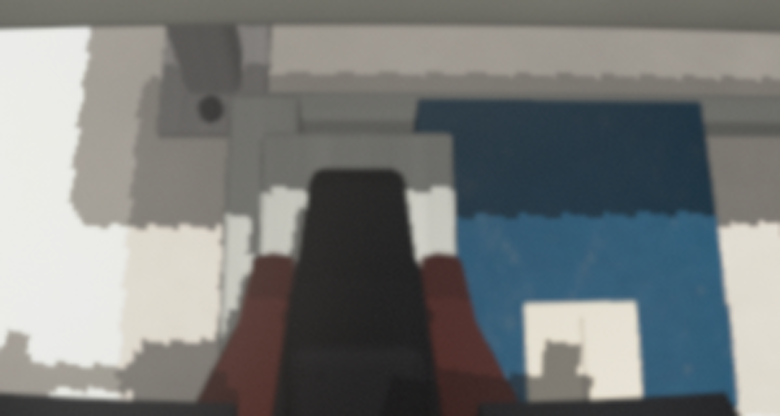

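The spacer (264 to 453, centre 358) is centred over the gap (298 to 416, centre 357). I'll descend into it.

>>> jog_arm(
  increments=[
    [0,0,0,-0.5,0,0,0],
    [0,0,0,-1.0,0,0,0],
    [0,0,0,-1.5,0,0,0],
    [0,0,0,-1.8,0,0,0],
    [0,0,0,-1.8,0,0,0],
    [0,0,0,-1.8,0,0,0],
  ],
)

```text
time_s: 8.7
eef_pos: [0.5328, 0.167, 0.0873]
ee_rot: [-2.904, -0.203, -1.05]
contact_force: [-0.4, 0.4, -2.8]
opening: 0.0204
finger_force: 30.0
```

>>> jog_arm(
  increments=[
    [0,-0.01,0.1,0,0,0,0],
    [0,-0.01,0.1,0,0,0,0],
    [0,-0.01,0.1,0,0,0,0],
  ],
)

```text
time_s: 8.95
eef_pos: [0.5331, 0.1682, 0.088]
ee_rot: [-2.903, -0.202, -1.052]
contact_force: [0.5, -0.7, -2.2]
opening: 0.0201
finger_force: 30.0
```

>>> jog_arm(
  increments=[
    [0,-0.01,0.1,0,0,0,0],
    [0,-0.01,0.1,0,0,0,0],
    [0,-0.01,0.1,0,0,0,0],
  ],
)

```text
time_s: 9.2
eef_pos: [0.5329, 0.1688, 0.088]
ee_rot: [-2.903, -0.202, -1.052]
contact_force: [0.4, -3.1, -1.1]
opening: 0.0197
finger_force: 30.0
```

```bash
python3 -c "
from h import *
print(inbay(),state()['contact_force'],state()['wrist_torque'])"
```

```text
(array([-14.3 , 116.47,  24.83,   0.58]), np.float64(39.8358691795014)) [ 0.43315759 -3.05719202 -1.08339436] [-0.58713449  0.43803009 -0.34720235]
```

>>> jog_arm(
  increments=[
    [0,0.03,-0.2,-0.3,0,0,0],
    [0,0.05,-0.35,-0.7,0,0,0],
    [0,0.07,-0.5,-1.05,0,0,0],
    [0,0.09,-0.65,-1.4,0,0,0],
    [0,0.1,-0.7,-1.7,0,0,0],
    [0,0.1,-0.7,-2.0,0,0,0],
    [0,0.1,-0.7,-2.2,0,0,0],
    [0,0.1,-0.7,-2.2,0,0,0],
  ],
)

```text
time_s: 9.87
eef_pos: [0.5331, 0.1618, 0.0647]
ee_rot: [-2.905, -0.203, -1.048]
contact_force: [1.0, 0.7, -3.0]
opening: 0.0202
finger_force: 30.0
```

```bash
python3 -c "
from h import *
print(inbay(),state()['contact_force'],state()['wrist_torque'])"
```

```text
(array([-15.23, 109.44,   1.62,   1.07]), np.float64(39.68087148819962)) [ 0.98876058  0.68726996 -2.95673782] [0.07257396 0.6108831  0.15373945]
```

Pressing down the last few millimetres until the foot bears on the worktop.

>>> jog_arm(
  increments=[
    [0,0,0,-0.15,0,0,0],
    [0,0,0,-0.25,0,0,0],
    [0,0,0,-0.25,0,0,0],
    [0,0,0,-0.25,0,0,0],
  ],
)

```text
time_s: 10.2
eef_pos: [0.5337, 0.1619, 0.0632]
ee_rot: [-2.904, -0.202, -1.051]
contact_force: [-0.1, -0.3, -2.8]
opening: 0.0199
finger_force: 30.0
```

>>> jog_arm(
  increments=[
    [0,-0.01,0.06,0,0,0,0],
    [0,-0.01,0.06,0,0,0,0],
    [0,-0.01,0.06,0,0,0,0],
  ],
)

```text
time_s: 10.45
eef_pos: [0.5337, 0.162, 0.0632]
ee_rot: [-2.904, -0.2, -1.051]
contact_force: [0.6, -5.5, -2.9]
opening: 0.0198
finger_force: 30.0
```

```bash
python3 -c "
from h import *
print(inbay(),state()['contact_force'],state()['wrist_torque'])"
```

```text
(array([-1.4530e+01,  1.0964e+02,  1.0000e-01, -4.5000e-01]), np.float64(39.79593892430495)) [ 0.64156363 -5.53555337 -2.94071706] [-0.98023798  0.46703807 -0.65983292]
```

>>> jog_arm(
  increments=[
    [0,0,-0.03,-0.1,0,0,0],
    [0,0,-0.03,-0.15,0,0,0],
    [0,0,-0.03,-0.15,0,0,0],
    [0,0,-0.03,-0.15,0,0,0],
  ],
)

```text
time_s: 10.78
eef_pos: [0.5338, 0.162, 0.063]
ee_rot: [-2.902, -0.201, -1.055]
contact_force: [-6.6, -4.1, 14.1]
opening: 0.0198
finger_force: 30.0
```

```bash
python3 - <<'E'
from h import *
print(inbay(),state()['contact_force'],state()['wrist_torque'])
d=snap('wrist','w7');snap('side','d7')
pickle.dump(state(),open('gap1.pkl','wb'))
g=cv2.cvtColor(d['img'],cv2.COLOR_BGR2GRAY).astype(float)
E
```

```text
(array([-14.24, 109.63,  -0.11,   0.22]), np.float64(39.957710090812775)) [-6.60211158 -4.13767956 14.12881971] [-0.59747791  0.10058293 -0.52316139]
```

>>> jog_arm(
  increments=[
    [0,0,-0.03,0.3,0,0,0],
    [0,0,-0.03,1.0,0,0,0],
    [0,0,-0.03,2.0,0,0,0],
    [0,0,-0.03,3.2,0,0,0],
    [0,0,-0.03,4.4,0,0,0],
    [0,0,-0.03,4.9,0,0,0],
    [0,0,-0.03,4.9,0,0,0],
  ],
)

```text
time_s: 11.47
eef_pos: [0.5345, 0.1625, 0.1125]
ee_rot: [-2.901, -0.202, -1.055]
contact_force: [0.5, 0.6, -3.2]
opening: 0.0198
finger_force: 30.0
```

```bash
python3 - <<'E'
from h import *
print(inbay(),state()['contact_force'],tgt(-15,-15.5,46))
E
```

```text
(array([-13.45, 109.98,  49.31,   1.37]), np.float64(39.966418102621056)) [ 0.45594981  0.57836028 -3.15857389] ([1.59, -12.44, -0.33], [-0.0011, 0.0031, -0.0014])
```

>>> jog_arm(
  increments=[
    [0,0.25,-2,0,0,0,0],
    [0,0.65,-5,0,0,0.002,0],
    [0,1.05,-8,0,-0.001,0.003,-0.001],
    [0,1.4,-11,-0.1,-0.001,0.003,-0.001],
    [0,1.6,-12.4,-0.3,-0.001,0.003,-0.001],
    [0,1.6,-12.4,-0.3,-0.001,0.003,-0.001],
    [0,1.6,-12.4,-0.3,-0.001,0.003,-0.001],
    [0,1.6,-12.4,-0.3,-0.001,0.003,-0.001],
  ],
)

```text
time_s: 12.13
eef_pos: [0.5495, 0.0383, 0.1074]
ee_rot: [-2.906, -0.201, -1.046]
contact_force: [0.1, 0.7, -3.3]
opening: 0.0197
finger_force: 30.0
```

```bash
python3 - <<'E'
from h import *
print(inbay(),state()['contact_force'],tgt(-15,-15.5,24))
d=snap('wrist','w8')
cv2.imwrite('pics/w8c.png',cv2.resize(d['img'][180:350,150:480],None,fx=2.4,fy=2.4,interpolation=cv2.INTER_CUBIC)[:,:800])
E
```

```text
(array([-1.611e+01, -1.508e+01,  4.431e+01,  3.000e-02]), np.float64(39.590587673054465)) [ 0.14173608  0.71386603 -3.25614882] ([0.1, -0.03, -2.03], [0.0008, -0.0033, -0.0])
```

View pics/w8c.png

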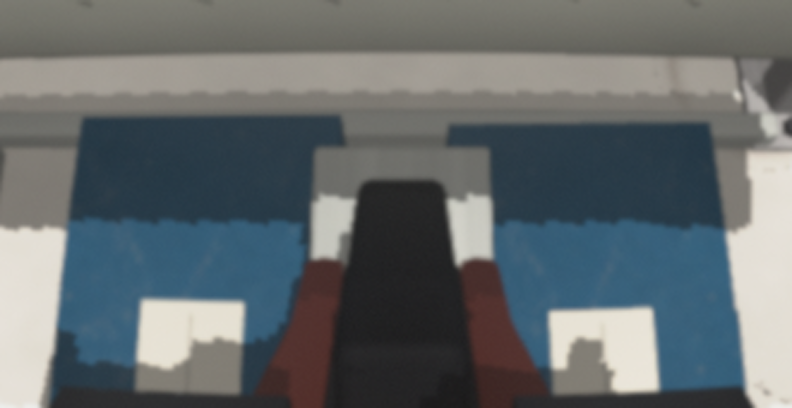

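The gap lies between A's right edge (342,118) and B's left edge (448,125). A's left edge is at 82 and B's right edge at 711. I'll measure these numerically.

```bash
cat >> h.py <<'E'
def tob(P):
    v=P[:2]-BAY;c,s=np.cos(BY),np.sin(BY);return np.array([c*v[0]+s*v[1],-s*v[0]+c*v[1]])*1e3
def edge(im,fixed,lo,hi,sg,vert=0):
    l=(im[fixed,lo:hi] if not vert else im[lo:hi,fixed]);g=np.clip(np.diff(l)*sg,0,None);i=int(np.argmax(g));a=max(0,i-2);w=g[a:i+3];return lo+.5+(w*np.arange(a,a+len(w))).sum()/w.sum()
E
python3 - <<'E'
from h import *
np.set_printoptions(precision=1,suppress=True)
d=load('w8');h=cv2.cvtColor(d['img'],cv2.COLOR_BGR2GRAY).astype(float)
for n,u,v in[('AL',82,118),('AR',342,118),('BL',448,125),('BR',711,125)]: print(n,tob(onz(d,u/2.4+150,v/2.4+180,.035,True)))
for n,lo,hi,sg,vs in[('A left',165,190,-1,range(236,330,12)),('B right',440,465,1,range(236,330,12)),('A right',285,300,1,range(231,240,3)),('B left',330,345,-1,range(234,240,3))]:
    print(n);print(np.array([tob(onz(d,edge(h,v,lo,hi,sg),v,.035,True)) for v in vs]))
for n,u,v in[('spL',313,148),('spR',490,148)]: print(n,tob(onz(d,u/2.4+150,v/2.4+180,.0903,True)))
print('rail',[tob(onz(d,u,edge(h,u,222,236,-1,1),.014,True)) for u in(160,170,300,310,320,330)])
E
```

```text
AL [71.7 86.3]
AR [71.1  1.6]
BL [ 68.7 -31.1]
BR [  69.3 -116.2]
A left
[[65.9 86.6]
 [56.  86.7]
 [46.2 86.7]
 [36.8 86.6]
 [27.5 86.5]
 [18.3 86.6]
 [ 9.3 86.6]
 [ 0.5 86.5]]
B right
[[  66.  -115.5]
 [  56.  -126.5]
 [  46.3 -126.4]
 [  36.7 -124.9]
 [  27.6 -116. ]
 [  18.5 -116.3]
 [   9.5 -116.5]
 [   0.6 -117.4]]
A right
[[69.6  1.7]
 [67.2  1.4]
 [64.8  0.9]]
B left
[[ 67.2 -30.8]
 [ 64.8 -30.3]]
spL [37.6  4.3]
spR [ 37.6 -37.8]
rail [array([ 84.9, 118.3]), array([ 85.1, 108.7]), array([85. , -2.9]), array([ 84.9, -11. ]), array([ 84.9, -19. ]), array([ 85.1, -27.1])]
```

>>> jog_arm(
  increments=[
    [0,0.03,0,-0.5,0,-0.001,0],
    [0,0.06,0,-1.0,0,-0.002,0],
    [0,0.1,0,-1.5,0,-0.002,0],
    [0,0.1,0,-1.8,0,-0.002,0],
    [0,0.1,0,-1.8,0,-0.002,0],
    [0,0.1,0,-1.8,0,-0.002,0],
  ],
)

```text
time_s: 12.68
eef_pos: [0.5505, 0.0382, 0.0892]
ee_rot: [-2.906, -0.202, -1.049]
contact_force: [0.9, 0.1, -2.8]
opening: 0.0196
finger_force: 30.0
```

```bash
python3 - <<'E'
from h import *
for i in range(3): print(inbay(),state()['contact_force']); grab_frame('side')
for a in((-15,-16.3,20),(-15,-20.7,8.5),(-15,-20.7,0)): print(tgt(*a))
E
```

```text
(array([-15.02, -15.35,  26.14,   0.37]), np.float64(39.688743407065985)) [ 0.85626896  0.10929757 -2.79352088]
(array([-14.85, -15.44,  26.43,   0.3 ]), np.float64(39.71967887087589)) [-0.36892334  0.95226997 -3.16264012]
(array([-14.71, -15.54,  26.64,   0.18]), np.float64(39.74262654639821)) [-3.52484238e-03 -3.01046531e-01 -3.53103985e+00]
([-0.03, -0.08, -0.68], [0.0009, -0.0004, -0.0001])
([0.03, -0.52, -1.83], [0.0009, -0.0004, -0.0001])
([0.03, -0.52, -2.68], [0.0009, -0.0004, -0.0001])
```

>>> jog_arm(
  increments=[
    [0,0.01,-0.07,-0.5,0,0,0],
    [0,0.03,-0.22,-0.95,0,0,0],
    [0,0.05,-0.38,-1.35,0,0,0],
    [0,0.07,-0.52,-1.7,0,0,0],
    [0,0.07,-0.52,-2.0,0,0,0],
    [0,0.07,-0.52,-2.3,0,0,0],
    [0,0.07,-0.52,-2.55,0,0,0],
    [0,0.07,-0.52,-2.55,0,0,0],
    [0,0.07,-0.52,-2.55,0,0,0],
  ],
)

```text
time_s: 13.58
eef_pos: [0.5512, 0.0327, 0.0639]
ee_rot: [-2.906, -0.201, -1.049]
contact_force: [-0.5, 0.1, -3.5]
opening: 0.0197
finger_force: 30.0
```

```bash
python3 - <<'E'
from h import *
for i in range(3): print(inbay(),state()['contact_force'],state()['wrist_torque']); grab_frame('side')
E
```

```text
(array([-15.08, -20.91,   0.78,  -0.22]), np.float64(39.69344711306023)) [-0.48545996  0.10470619 -3.50234137] [-0.04844788  0.59901931  0.02226296]
(array([-14.93, -20.91,   0.99,  -0.18]), np.float64(39.71622167122408)) [-0.04796892 -0.81030526 -2.38642206] [-0.08790714  0.54073729 -0.00196292]
(array([-14.82, -20.91,   1.16,  -0.14]), np.float64(39.73498247982048)) [-0.60671543 -0.16333954 -3.14036224] [-0.09101918  0.57481515 -0.03460518]
```

>>> jog_arm(
  increments=[
    [0,0,0,-0.12,0,0,0],
    [0,0,0,-0.25,0,0,0],
    [0,0,0,-0.25,0,0,0],
    [0,0,0,-0.25,0,0,0],
  ],
)

```text
time_s: 14.07
eef_pos: [0.5517, 0.0328, 0.063]
ee_rot: [-2.904, -0.201, -1.054]
contact_force: [-7.2, -1.3, 11.4]
opening: 0.0198
finger_force: 30.0
```

```bash
python3 - <<'E'
from h import *
for i in range(2): print(inbay(),state()['contact_force'],state()['wrist_torque']); grab_frame('side')
d=snap('wrist','w9');h=cv2.cvtColor(d['img'],cv2.COLOR_BGR2GRAY).astype(float)
np.set_printoptions(precision=1,suppress=True)
for n,lo,hi,sg,vs in[('A left',130,200,-1,range(236,330,16)),('B right',430,490,1,range(236,330,16))]:
    print(n);print(np.array([[edge(h,v,lo,hi,sg),*tob(onz(d,edge(h,v,lo,hi,sg),v,.035,True))] for v in vs]))
E
```

```text
(array([-14.35, -20.86,  -0.14,  -0.1 ]), np.float64(39.910019603517206)) [-7.15317326 -1.31559395 11.42969665] [ 0.00738824 -0.00280925 -0.03421913]
(array([-14.29, -20.87,  -0.09,  -0.11]), np.float64(39.91667708305224)) [-7.03408891 -1.37078165 11.1084056 ] [-0.01792343  0.02968054 -0.05634176]
A left
[[149.5  48.2  86.6]
 [146.7  37.   86.6]
 [144.1  26.1  86.5]
 [141.7  15.6  86.5]
 [139.5   5.3  86.4]
 [137.3  -4.9  86.6]]
B right
[[ 479.7   48.2 -127.9]
 [ 482.5   37.1 -127.9]
 [ 485.2   26.2 -127.9]
 [ 487.4   15.7 -127.8]
 [ 488.3    5.5 -126.9]
 [ 488.2   -4.5 -125.5]]
```

Seated: the foot bears on the worktop, A hasn't moved (edge still at 86.6), and both boxes read square. Lifting out and returning.

>>> jog_arm(
  increments=[
    [0,0,0,0.3,0,0,0],
    [0,0,0,1.0,0,0,0],
    [0,0,0,2.0,0,0,0],
    [0,0,0,3.2,0,0,0],
    [0,0,0,4.4,0,0,0],
    [0,0,0,5.0,0,0,0],
    [0,-2.8,-0.4,5.8,0,0,0],
    [0,-4,-0.6,6.2,0,0,0],
    [0,-4,-0.6,6.2,0,0,0],
  ],
)

```text
time_s: 14.97
eef_pos: [0.5079, 0.0266, 0.1235]
ee_rot: [-2.907, -0.201, -1.045]
contact_force: [0.8, 0.4, -3.8]
opening: 0.02
finger_force: 30.0
```

```bash
python3 - <<'E'
from h import *
g=pickle.load(open('grip.pkl','rb'));print(inbay(),state()['contact_force'],state()['joint_positions'].round(2))
print(delta(g['eef_pos']+[0,0,.06],R0g.as_matrix()))
E
```

```text
(array([-58.95, -21.05,  60.39,  -0.31]), np.float64(39.54740066760995)) [ 0.78239958  0.42104537 -3.82293962] [-0.04  0.36  2.39  2.77  0.31 -1.35]
(array([ -3.  , -22.85,  -0.03]), array([-3.000e-04, -4.200e-03, -7.275e-01]))
```

>>> jog_arm(
  increments=[
    [0,-0.3,-2.3,0,0,0,-0.07],
    [0,-0.6,-4.6,0,0,0,-0.14],
    [0,-0.9,-7.5,0,0,0,-0.22],
    [0,-1.3,-10.5,0,0,-0.001,-0.32],
    [0,-1.7,-13.5,0,0,-0.002,-0.42],
    [0,-2.1,-16.5,0,0,-0.003,-0.52],
    [0,-2.6,-19.5,0,0,-0.004,-0.62],
    [0,-3,-22.0,0,0,-0.004,-0.7],
    [0,-3,-22.8,0,0,-0.004,-0.727],
    [0,-3,-22.8,0,0,-0.004,-0.727],
  ],
)

```text
time_s: 15.8
eef_pos: [0.4824, -0.2027, 0.1239]
ee_rot: [2.657, -0.81, 0.968]
contact_force: [0.1, -0.7, -2.9]
opening: 0.0197
finger_force: 30.0
```

>>> jog_arm(
  increments=[
    [0,0,0,-1.5,0,0,0],
    [0,0,0,-3,0,0,0],
    [0,0,0,-4,0,0,0],
    [0,0,0,-4.6,0,0,0],
    [0,0,0,-4.6,0,0,0],
    [0,0,0,-4.6,0,0,0],
  ],
)

```text
time_s: 16.3
eef_pos: [0.4815, -0.2008, 0.0774]
ee_rot: [2.661, -0.805, 0.966]
contact_force: [-0.2, -0.7, -1.9]
opening: 0.0201
finger_force: 30.0
```

```bash
python3 - <<'E'
from h import *
g=pickle.load(open('grip.pkl','rb'))
for i in range(2): print(delta(g['eef_pos'],R0g.as_matrix()),state()['contact_force'],state()['wrist_torque']);grab_frame('side')
E
```

```text
(array([-0.35, -0.11, -1.43]), array([ 0.0014,  0.0018, -0.0018])) [-0.15038829 -0.67033256 -1.8997674 ] [ 0.36819631  0.4861589  -0.02068208]
(array([-0.37, -0.09, -1.48]), array([ 0.0017,  0.0027, -0.0015])) [ 0.24986834  0.59995255 -2.86856589] [ 0.40562758  0.49219134 -0.03604731]
```

>>> jog_arm(
  increments=[
    [0,-0.2,-0.05,-0.5,0.001,0.002,-0.001],
    [0,-0.37,-0.1,-1.0,0.001,0.002,-0.001],
    [0,-0.37,-0.1,-1.4,0.001,0.002,-0.001],
    [0,-0.37,-0.1,-1.5,0.001,0.002,-0.001],
    [0,-0.37,-0.1,-1.5,0.001,0.002,-0.001],
    [0,-0.37,-0.1,-1.5,0.001,0.002,-0.001],
  ],
)

```text
time_s: 16.9
eef_pos: [0.4774, -0.2021, 0.063]
ee_rot: [2.66, -0.808, 0.965]
contact_force: [-4.2, 2.6, 7.3]
opening: 0.0194
finger_force: 30.0
```

```bash
python3 - <<'E'
from h import *
g=pickle.load(open('grip.pkl','rb'))
for i in range(2): print(delta(g['eef_pos'],R0g.as_matrix()),state()['contact_force'],state()['wrist_torque']);grab_frame('side')
E
```

```text
(array([0.05, 0.03, 0.01]), array([0.0013, 0.0013, 0.0001])) [-4.15899959  2.6135556   7.31800024] [ 0.1140514   0.17627472 -0.09634638]
(array([0.05, 0.03, 0.01]), array([0.0013, 0.0013, 0.0001])) [-4.44673684  2.51021579  6.56455779] [ 0.13109788  0.18916379 -0.01904516]
```

>>> jog_arm(
  increments=[
    [0,0.03,0,0.05,0,0,0],
    [3,0.03,0,0.05,0,0,0],
    [5,0.03,0,0.05,0,0,0],
    [8.7,0.03,0,0.05,0,0,0],
    [8.7,0.03,0,0.05,0,0,0],
    [8.7,0.03,0,0.05,0,0,0],
    [8.7,0.03,0,0.05,0,0,0],
    [8.7,0.03,0,0.05,0,0,0],
    [8.7,0.03,0,0.05,0,0,0],
    [8.7,0.03,0,0.05,0,0,0],
  ],
)

```text
time_s: 17.83
eef_pos: [0.4781, -0.2022, 0.0633]
ee_rot: [2.66, -0.808, 0.964]
contact_force: [-0.4, 0.1, -0.4]
opening: 0.0764
finger_force: 0.0
```

>>> jog_arm(
  increments=[
    [8.7,-0.8,0.5,1.15,0,0,0],
    [8.7,-2.1,1.4,3.1,0,0,0],
    [8.7,-3.2,2.1,4.6,0,0,0],
    [8.7,-4.3,2.85,6.1,0,0,0],
    [8.7,-4.3,2.85,6.1,0,0,0],
    [8.7,-4.3,2.85,6.1,0,0,0],
  ],
)

```text
time_s: 18.33
eef_pos: [0.4355, -0.1736, 0.1251]
ee_rot: [2.66, -0.807, 0.967]
contact_force: [-0.7, 0.6, -0.1]
opening: 0.0872
finger_force: 0.0
```

```bash
python3 - <<'E'
from h import *
print(state()['eef_pos'],state()['contact_force'],state()['opening'])
d=snap('wrist','w10');e=snap('side','d10')
# register spacer against the pre-grasp view w4 (same pose) by template
a=cv2.cvtColor(load('w4')['img'],cv2.COLOR_BGR2GRAY)[205:280,285:355];b=cv2.cvtColor(d['img'],cv2.COLOR_BGR2GRAY)
r=cv2.matchTemplate(b[150:360,240:400],a,cv2.TM_CCOEFF_NORMED);print(cv2.minMaxLoc(r)[1],np.array(cv2.minMaxLoc(r)[3])+[240,150])
W=load('w4');o=[onz(W,320,240,.046,True),onz(d,*(np.array([320,240])+np.array(cv2.minMaxLoc(r)[3])+[240,150]-[285,205]),.046,True)];print(o)
# side: bystanders diff against start
x=cv2.absdiff(load('side0')['img'],e['img']).max(2)
for n,(u0,u1,v0,v1) in dict(timer=(325,350,203,226),marker=(360,385,283,326),syr=(360,388,335,390),tape=(288,352,400,462),boxB=(312,345,275,310),spacer=(326,370,225,272)).items(): print(n,(x[v0:v1,u0:u1]>25).sum())
m=np.hstack([cv2.resize(e['img'][200:380,230:400],None,fx=2.3,fy=2.3),cv2.resize(d['img'],(552,414))])[:, :]
cv2.imwrite('pics/fin.png',cv2.resize(m,(800,int(800*m.shape[0]/m.shape[1]))))
E
```

```text
[ 0.43548256 -0.1736282   0.12513546] [-0.71124835  0.57272829 -0.1029443 ] 0.08718618893897634
0.9940028190612793 [285 204]
[array([ 0.4959644 , -0.21450563,  0.046     ]), array([ 0.49454797, -0.21689187,  0.046     ])]
timer 0
marker 633
syr 960
tape 0
boxB 570
spacer 249
```

View pics/fin.png

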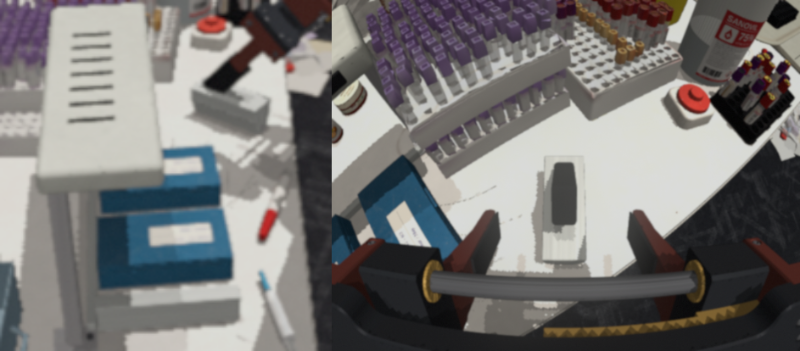

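The final view shows the spacer upright at its original spot, with the marker tip (365,323) and syringe tip (365,339) where they started. Their pixel differences are just shadow. The fingers are clear of the fin.

```bash
python3 -c "
from station import hand_in
print(hand_in())"
```

```text
the job is handed in; nothing more can be done
None
```

The job is handed in, with no verdict returned: the spacer was pressed to the worktop in both gaps in order (each about 42 mm by arm readings, not measured afterwards), both boxes read square to the bay, the spacer is back upright within about 1 mm of its start by arm readings and released, and camera checks show the other items unmoved.

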